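# Hang the coated board at the cure lamp and hold the cure key on

## Robot

A 6-joint arm with a two-finger parallel gripper is mounted at the origin on the work surface. World frame = base frame: x ahead of the robot, y to its left, z up, the work surface at z = 0. Lengths are in mm, angles in rad, forces in N, time in s.
With the tool pointing down it reaches from about 300 to 775 mm from the base axis. Payload 14.6 kg.
Tool frame: the origin (TCP) lies midway between the tips of the shut fingers; the grasp point (between the pads) lies 19 mm behind it (pinch_z is the distance from the TCP to the grasp point, in mm); z points along the fingers, y is the direction in which the jaws open and shut (so a half turn about z gives the same grasp; the last joint's range is limited). The gripper opens to 94 mm and grips with 3 to 60 N. Pads are 16 mm wide; open, the fingers measure 119 mm over their backs; the gripper's body (75 mm by 177 mm) begins 78 mm behind the grasp point.
Start: joints at [1.214, 0.3, 1.521, -0, 1.321, -0.067], TCP at [157.166, 527.056, 205.446] pointing down, gripper open.
Joint ranges: [-3.03, 3.03], [-0.79, 2.21], [0.23, 2.52], [-1.04, 4.18], [0, 3.07], [-2.55, 2.55]. Speed limits (rad/s): [2.22, 2.22, 2.57, 3.14, 3.14, 3.14].

## Interface

Orientations are given as [roll, pitch, yaw] about the fixed x, y, z axes, in that order (R = Rz(yaw) Ry(pitch) Rx(roll)).
In Python, from cell import read_state, camera, sign_off, pinch_z gives the robot as it stands. The module is installed in compiled form; this text tells all that it offers.
- The arm moves only by the tool servo_tool, never from a script. Its argument "series" is a list of rows, each a list of 6 numbers: the shift along the tool's x, y, z in cm, then the turn, a rotation vector about the tool's x, y, z in rad. In form: [[tx, ty, tz, rx, ry, rz], ...]. A call has exactly 10 rows; each row is the pose to reach, as a shift and turn from the pose commanded when the call began, along the tool's axes at that moment; what a row does not reach only later rows make up. A row lasts 1/12 s, in which the tool goes at most 41.7 mm and 7.16 degrees, less where a joint would pass 70% of its speed; a pose out of reach is approached as far as the arm can. A call with a gripper value outside its range is refused whole. "gripper" is the finger opening in cm, from 0 to 9.4, set as the call begins (left out, the last holds). The fingers move at their own pace and stop on an object; "grip_force" is the grip in N (left out, the last holds). Time passes only in rows, so rows that repeat a pose let the fingers close, or fill a call up. It gives the time, the measured TCP pose, the force and the opening at its end, in the units of the state.
- read_state(): the state, without advancing time (a new reading comes with each control period).
- camera(name): name is "scene" or "top" or "wrist"; returns a dict with "pixels" (480x640x3 uint8, red, green, blue), "fx", "fy", "cx", "cy" (pixels), "pose" (4x4, takes a point from camera to world coordinates); the wrist camera has in their place "mount" (4x4, takes a point from camera to tool coordinates, whose origin is the TCP and whose axes are the flange's). Camera axes: x right, y down, z forward; pixel columns grow to the right and rows downward; lengths in mm; the calibration is good to about 2 mm. A picture is of the moment at which its call begins: read the wrist's pose just before it. There is no depth.
- sign_off(): hands the job in, once; it reports no verdict.
The state is a dict: "clock": time; "joints": joint angles; "qd": joint speeds; "effort": joint torques, N m; "eef_pos": TCP position; "eef_rot": TCP orientation; "wrist_force": force on the tool from outside, world axes, zero at the start; "moment": the same for the moment, N m; "finger_gap": finger opening in mm.
Only numpy, scipy, OpenCV 4.12 (cv2) and the standard library are available. Lean on these libraries where they do the work, as an engineer would, in place of code of your own. Each camera call takes 0.05 s, during which the arm holds its last target.

## Task

Take the board carrier out of its rack, hook it onto the steel rail in the loading stretch between the two green bands, slide it along the rail (without lifting it off) until its centre line is at the lamp's yellow pointer, and let go of it. Then put the red key fully into the key switch, working it past the sticky pins, turn it a quarter turn clockwise against its spring and finish while still holding it turned. Leave the other keys and everything else on the bench where they are.

Things in the scene. Friction and masses are not known exactly. Their poses are not given: they have to be found in the camera images.
- stand: fixed rail: round steel bar, 16 mm diameter, 360 mm long, level along this frame's y, axis 220 mm above the table, on two aluminium posts (30 x 20 mm, 238 mm high) at y = -170 and +170 mm. Origin on the table under the bar's middle; x points across the bar, away from the robot, to the lamp. A tie bar 22 mm high joins the post feet at x = +35 mm
- load (a point): middle of the loading stretch of the rail, on the bar's axis, at y = +100 mm of the stand; two green bands round the bar at y = +55 and +145 mm show its ends. Axes as the stand
- mark (a point): cure position: the point of the bar's axis that the yellow pointer shows; axes as the stand. The pointer is a flat yellow plate 16 mm wide on top of the lamp, beyond the bar: its tip is 28 mm from the bar's axis, 9 to 12 mm below it
- lamp: fixed grey cure lamp beyond the rail, 120 mm wide, 165 mm high, violet window to the bar, 57 mm beyond the bar's axis. Origin on the table, 100 mm beyond the bar's axis; axes as the stand
- rack: fixed black rack 120 x 120 mm, floor 8 mm thick; the carrier starts in its slot at x = -20 mm, which guides the carrier's lowest 34 mm. Two bare boards stand in it at x = +28 and +44 mm, 76 mm high. Origin on the table under its centre
- carrier_grip (a point): grip of the carrier: blue upright tab with a white centre line, 10 mm thick (its x), 30 mm wide (its y), 42 mm high (its z, up). This point lies 2 mm above the tab's centre, 19 mm below its top and 23 mm above the metal hooks' top
- carrier_seat (a point): point of the carrier where the bar's axis lies when fully hooked on, 38 mm below the grip point; z up, y along the bar. The hooks' mouth is open downward, 22 mm wide in x, with a V roof: stems on the -x side, lips on the +x side ending 5 mm below this point. So it comes to the bar from the stand's -x side with this point 20 to 40 mm above the bar's axis, then goes down
- carrier: loose aluminium board carrier, about 160 g, 197 mm high, 90 mm wide, standing upright in the rack at the start. Origin at its underside, 140 mm below the seat point. Two hooks 10 mm wide at y = -25 and +25 mm; stems at x = -15 to -11 mm, straight to 56 mm below the seat point; under that the board in its frame, x = -15 to +11 mm
- key_red_bow (a point): centre of the red plastic bow of the loose cure key (25 g): 10 mm thick in its x, 30 mm wide in its y, 46 mm high in its z, up. The key stands upright, blade down, in the holder, bow on the holder's top
- key_red_tip (a point): tip of the red key's steel blade, 52 mm straight below the bow's centre; the blade is 29 mm long, 4 mm thick (x), 11 mm wide (y), tip tapered, with a narrow neck 9 to 17 mm below the bow; the same either way round (half a turn about z). Axes as the bow
- key_red: the red key as a whole; origin at the blade's tip
- holder: fixed grey key holder, 46 x 190 mm, 36 mm high, origin on the table. Red, blue and yellow keys, alike but for colour, stand in its slots in any order, in a row along y, 62 mm from key to key, bows' thin side across the row
- keyway (a point): middle of the keyway in the brass plug face of the red-ringed key switch, 74 mm above the table; z up. At rest the slot's long side lies along y: 12 mm, 5 mm wide, in a mouth that widens 2.5 mm all round and rises 2.5 mm above this point. Sticky spring pins meet the tip about 16 and 20 mm down: 5 to 20 N of push, eased by turning the key a few degrees to and fro
- switchbox: fixed grey switch box, 110 x 170 mm, panel 70 mm high, origin on the table under its centre; keyway at y = -40 mm; red mushroom emergency stop, 38 mm across and up to 98 mm high, at y = +45 mm
- plug (a joint): turn of the lock plug, rad: 0 at rest, growing clockwise seen from above, stop at 1.6. It jams unless the key is fully in (tip 24 to 26.5 mm below the keyway point; at 26.5 mm the bow stops it); once turned it keeps the key in. A spring turns it back when let go (0.015 N m at rest, 0.06 N m at a quarter turn). The key has about 0.1 rad of play
- key_blue_bow (a point): centre of the blue key's bow; not to be used
- key_yellow_bow (a point): centre of the yellow key's bow; not to be used
- screwdriver_at (a point): loose screwdriver, 170 mm, lying on the table; bystander
- tape_roll: amber tape roll lying flat, 76 mm across, 18 mm high, origin at its underside; bystander
- cleaner: white bottle with blue cap, 48 mm across, 120 mm high, origin at its underside; bystander
- board_stack: stack of four circuit boards, 100 x 150 x 25 mm, origin at its underside; bystander
- parts_bin: blue open bin 90 x 120 x 50 mm, origin at its underside; bystander
Not all that is in view belongs to the job. Of the things shaped like the carrier, the aluminium one is meant. Leave any turquoise look-alike of the switchbox alone.

How it is judged (in metres and radians):
On the way, in this order (a step that is already met when the one before it is completed fails the run):
1. the carrier is fully hooked on the rail, its centre between the green bands (x of carrier_seat in the frame of stand between -0.008 and 0.008 m and z of carrier_seat in the frame of stand between 0.214 and 0.226 m and angle between carrier_seat's own z axis and vertical below 0.15 rad and angle between the y axis of carrier_seat and the y axis of stand, either way round below 0.15 rad and y of carrier_seat in the frame of stand between 0.05 and 0.15 m), for 0.2 s.
2. the carrier hangs on the rail with its centre within 10 mm of the pointer, let go (x of carrier_seat in the frame of stand between -0.008 and 0.008 m and z of carrier_seat in the frame of stand between 0.214 and 0.226 m and angle between carrier_seat's own z axis and vertical below 0.15 rad and angle between the y axis of carrier_seat and the y axis of stand, either way round below 0.15 rad and y of carrier_seat in the frame of mark between -0.01 and 0.01 m and contact force between the fingers and carrier below 0.1 N), for 0.2 s.
3. the red key is fully in the key switch (blade at least 23 mm in) (z of key_red_tip in the frame of keyway below -0.023 m and horizontal distance between key_red_tip and keyway below 0.004 m and angle between key_red_tip's own z axis and vertical below 0.15 rad), for 0.1 s.
At the end, for the whole second after the job is handed in: Red key at least 23 mm deep in the switch, turned clockwise at least 1.3 rad and held in the fingers (over 1 N); carrier hanging still and untouched, fully on the rail (6 mm in height, 8 mm across, 0.15 rad), centre within 10 mm of the pointer (all of step 2 and all of step 3 and value of joint plug above 1.3 rad and contact force between the fingers and key_red above 1 N and linear speed of carrier below 0.03 m/s); the arm keeps its last pose, push and grip.
It fails at once if the carrier is lifted onto the rail near the pointer instead of sliding there (raised over 12 mm above its hung height over the bar, within 40 mm of the pointer) (y of carrier_seat in the frame of mark between -0.04 and 0.04 m and x of carrier_seat in the frame of mark between -0.03 and 0.03 m and z of carrier_seat in the frame of mark above 0.012 m).
It fails at once if another key, the tape roll, bottle, bin, board stack or screwdriver is moved more than 20 mm (distance of any of key_blue_bow, key_yellow_bow, screwdriver_at, tape_roll, cleaner, board_stack, parts_bin from where it was at the start of the episode above 0.02 m).
It also fails if it takes over 62 s, if anything falls off the work surface, if the arm or the gripper's body presses on something with over 40 N, if the wrist force passes 120 N, or if a joint passes its speed limit or range.

## Working session

There is one attempt and no reset: what is moved stays moved. The work goes in short steps, Python scripts to look and compute and a tool call to move; the robot and the scene stay as the last step left them, time stands still between calls to the robot, and variables do not carry over. Pictures are saved under pics/ and viewed, and the job is handed in when it is done.

Besides the shell and the picture viewer there is one more tool, called as name(argument=value, ...), one argument or row to a line, values as JSON. servo_tool: Moves the arm, as the interface text tells. Its arguments: {"type":"object","properties":{"series":{"type":"array"},"gripper":{"type":"number"},"grip_force":{"type":"number"}},"required":["series"]}

```bash
mkdir -p pics; ls
python3 - <<'E'
from cell import read_state,camera,pinch_z
import cv2,numpy as np
s=read_state();print({k:np.round(v,3).tolist() for k,v in s.items()},pinch_z)
for n in("scene","top","wrist"):
    c=camera(n);cv2.imwrite(f"pics/{n}0.png",c["pixels"][...,::-1])
    print(n,c["fx"],c["fy"],c["cx"],c["cy"]);print(np.round(c.get("pose",c.get("mount")),3).tolist())
E
```

```text
pics
{'clock': 0.0, 'joints': [1.214, 0.3, 1.522, 0.0, 1.321, -0.067], 'qd': [-0.001, -0.001, 0.0, 0.001, -0.003, -0.0], 'effort': [-0.002, -53.181, -35.273, 0.071, 0.024, -0.0], 'eef_pos': [157.085, 526.813, 204.879], 'eef_rot': [-3.14, -0.0, 2.852], 'wrist_force': [0.307, -0.749, 0.033], 'moment': [0.008, -0.06, -0.002], 'finger_gap': 94.051} 18.8
scene 555.6881036788499 555.6881036788499 324.5911100585367 245.0920474958355
[[0.782, 0.392, -0.485, 1191.762], [0.624, -0.503, 0.598, -796.108], [-0.01, -0.77, -0.638, 1090.504], [0.0, 0.0, 0.0, 1.0]]
top 587.1213451772779 587.1213451772779 324.81853668237096 238.9866510434936
[[0.013, -0.986, 0.169, 174.397], [-1.0, -0.011, 0.015, 45.975], [-0.013, -0.169, -0.986, 1829.108], [0.0, 0.0, 0.0, 1.0]]
wrist 420.57683867285084 420.57683867285084 319.2033415506395 245.97482594530084
[[0.0, -0.973, -0.232, 65.908], [1.0, -0.0, 0.001, 0.264], [-0.001, -0.232, 0.973, -179.218], [0.0, 0.0, 0.0, 1.0]]
```

View pics/scene0.png

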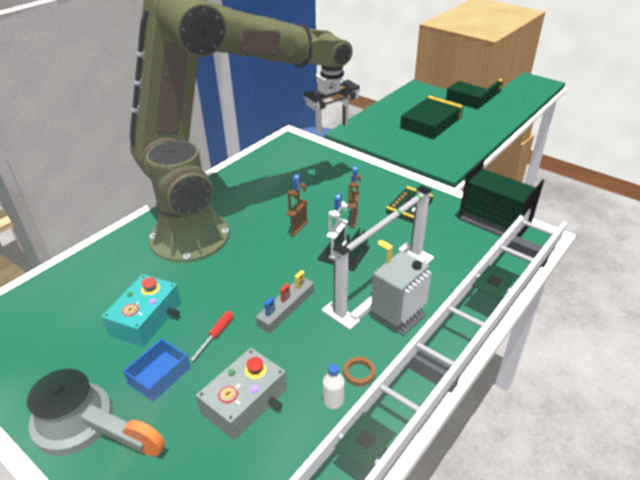

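View pics/top0.png

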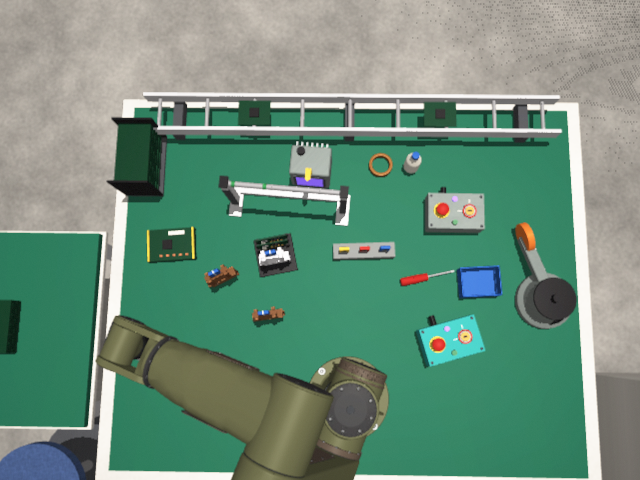

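View pics/wrist0.png

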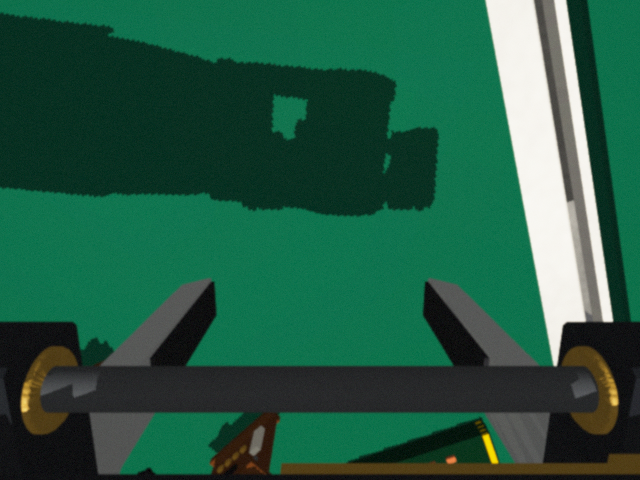

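The scene shows the aluminium carrier in the rack at (338,225), with two brown look-alikes at (298,205) and (354,190). The rail runs from (340,245) to (420,200), and the pointer is at (386,246). The keys run blue (269,305), red (284,292), yellow (299,279). The grey switchbox is at (242,390) and the turquoise one at (143,307), which I leave alone. Next I take enlarged crops.

Run:
```python
import cv2
s=cv2.imread("pics/scene0.png");t=cv2.imread("pics/top0.png")
def crop(im,x0,y0,w,h,f,n):
    cv2.imwrite("pics/"+n,cv2.resize(im[y0:y0+h,x0:x0+w],None,fx=f,fy=f,interpolation=cv2.INTER_CUBIC))
crop(s,285,160,160,120,5,"c1.png")
crop(t,210,135,160,120,5,"c2.png")
crop(s,190,260,130,100,6,"c3.png")
crop(t,320,180,180,100,4,"c4.png")
crop(t,240,220,100,75,8,"c5.png")
```

```text
(no output)
```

View pics/c1.png

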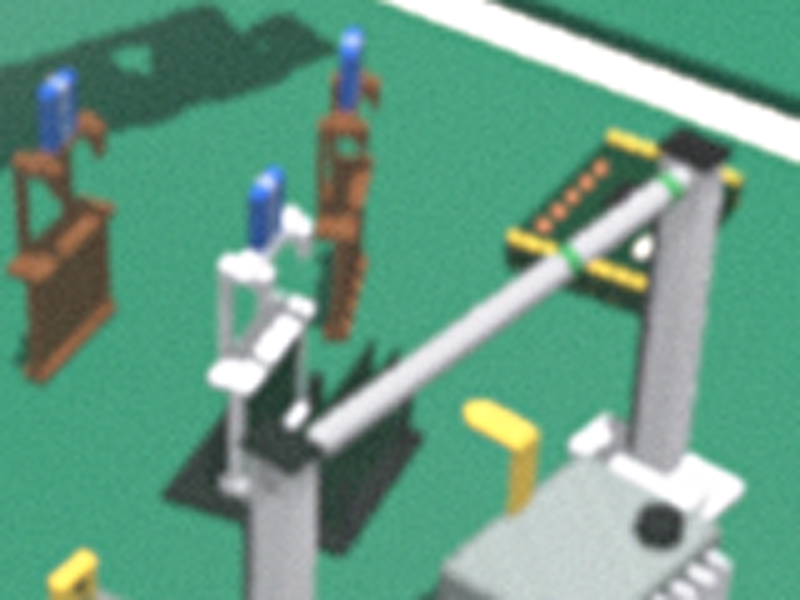

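View pics/c2.png

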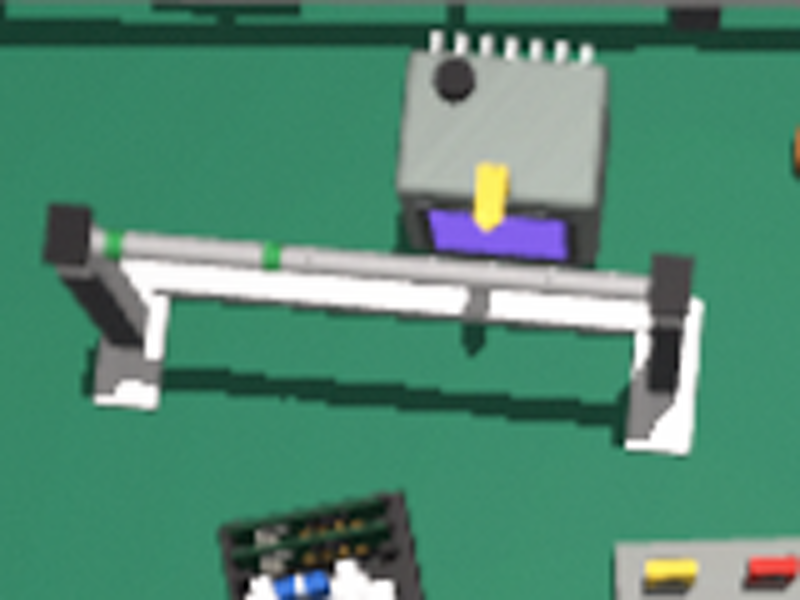

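View pics/c4.png

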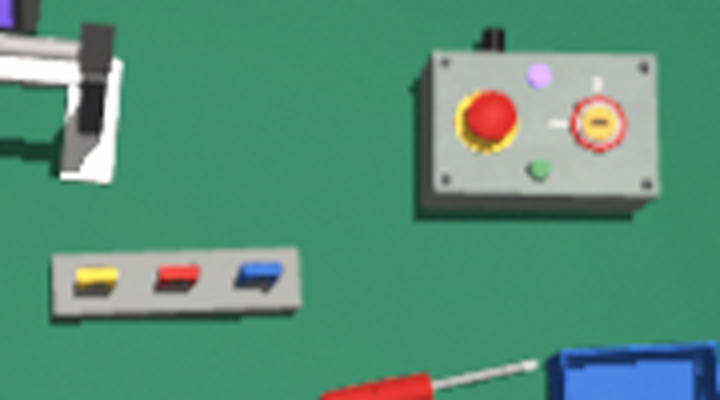

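View pics/c5.png

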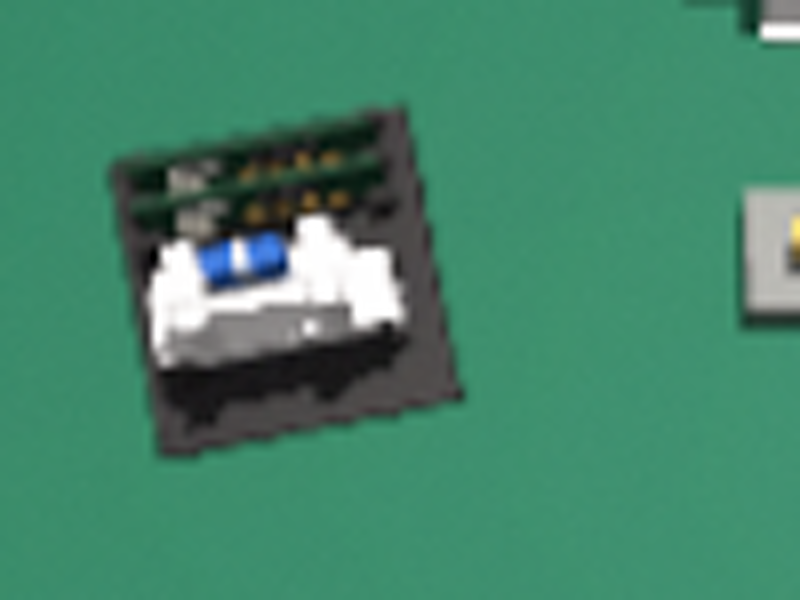

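Top crops: the aluminium carrier, with its blue tab and white line, is at about (270,251), the only silver one; the others are brown. The red key is the middle of the three at about (364.5,249). The keyway, in its red ring on the grey box, is at about (469.5,211). The pointer tip is at about (307,181). Now I turn these into positions.

```bash
cat > h.py <<'E'
import numpy as np,cv2,json
from cell import read_state,camera,pinch_z
from scipy.spatial.transform import Rotation as R
from scipy.optimize import least_squares
TOP=dict(f=587.1213451772779,c=(324.81853668237096,238.9866510434936))
def ray(cam,uv,T=None):
    T=cam["pose"] if T is None else T
    d=np.array([(uv[0]-cam["cx"])/cam["fx"],(uv[1]-cam["cy"])/cam["fy"],1.])
    return T[:3,3],T[:3,:3]@d
def onz(cam,uv,z,T=None):
    o,d=ray(cam,uv,T);return o+d*(z-o[2])/d[2]
def proj(cam,p,T=None):
    T=cam["pose"] if T is None else T
    q=T[:3,:3].T@(np.asarray(p,float)-T[:3,3]);return np.array([q[0]/q[2]*cam["fx"]+cam["cx"],q[1]/q[2]*cam["fy"]+cam["cy"]])
def tool():
    s=read_state();T=np.eye(4);T[:3,:3]=R.from_euler("xyz",s["eef_rot"]).as_matrix();T[:3,3]=s["eef_pos"];return s,T
def wrist():
    s,T=tool();c=camera("wrist");c["pose"]=T@c["mount"];return s,T,c
def rowto(pos,yaw,T=None,roll=np.pi):
    """row (cm, rad) from commanded pose T to world pos and tool yaw, pointing down"""
    if T is None: T=tool()[1]
    Rt=R.from_euler("xyz",[roll,0,yaw]).as_matrix()
    return np.round(np.r_[T[:3,:3].T@(np.asarray(pos)-T[:3,3])/10,R.from_matrix(T[:3,:3].T@Rt).as_rotvec()],3).tolist()
def save(c,n): cv2.imwrite("pics/"+n,c["pixels"][...,::-1])
def crop(c,n,x0,y0,w,h,f):
    cv2.imwrite("pics/"+n,cv2.resize(c["pixels"][y0:y0+h,x0:x0+w,::-1],None,fx=f,fy=f,interpolation=cv2.INTER_CUBIC))
E
python3 - <<'E'
from h import *
t=camera("top");s=camera("scene")
P=lambda x,y,x0,y0,f:((x+.5)/f+x0-.5,(y+.5)/f+y0-.5)
# top-view posts cap corners (z=238)
for n,uv,z in [("capL centre",P(69,234,210,135,5),238),("capR",P(671,285,210,135,5),238),
 ("green1",P(115,244,210,135,5),226),("green2",P(272,256,210,135,5),226),("ptr tip",P(488,228,210,135,5),211),("ptr base",P(492,170,210,135,5),211),
 ("tab top",P(241,257,240,220,8),200),("tabL",P(205,265,240,220,8),200),("tabR",P(283,252,240,220,8),200),
 ("redbow",P(179,273,320,180,4),105-0),("yel",P(97,275,320,180,4),105),("blue",P(261,270,320,180,4),105),("keyway",P(598.5,122,320,180,4),74),
 ("rackTL",P(112,160,240,220,8),42),("rackTR",P(402,105,240,220,8),42),("rackBR",P(462,398,240,220,8),42),("rackBL",P(160,455,240,220,8),42)]:
    print(n,np.round(uv,1),np.round(onz(t,uv,z),1))
E
```

```text
capL centre [223.4 181.4] [607.4 357.1 238. ]
capR [343.8 191.6] [581.2  19.5 238. ]
green1 [232.6 183.4] [605.  333.2 226. ]
green2 [264.  185.8] [598.9 244.2 226. ]
ptr tip [307.2 180.2] [620.5 123.5 211. ]
ptr base [308.  168.6] [654.7 121.8 211. ]
tab top [269.7 251.7] [415.3 225.6 200. ]
tabL [265.2 252.7] [412.3 238.2 200. ]
tabR [274.9 251.1] [417.2 210.9 200. ]
redbow [364.4 247.9] [443.9 -45.1 105. ]
yel [343.9 248.4] [441.7  15.8 105. ]
blue [384.9 247.1] [ 446.8 -105.9  105. ]
keyway [469.2 210.1] [ 568.7 -366.    74. ]
rackTL [253.6 239.6] [476.  294.1  42. ]
rackTR [289.8 232.7] [498.8 182.4  42. ]
rackBR [297.3 269.3] [385.  156.8  42. ]
rackBL [259.6 276.4] [361.8 271.9  42. ]
```

View pics/c3.png

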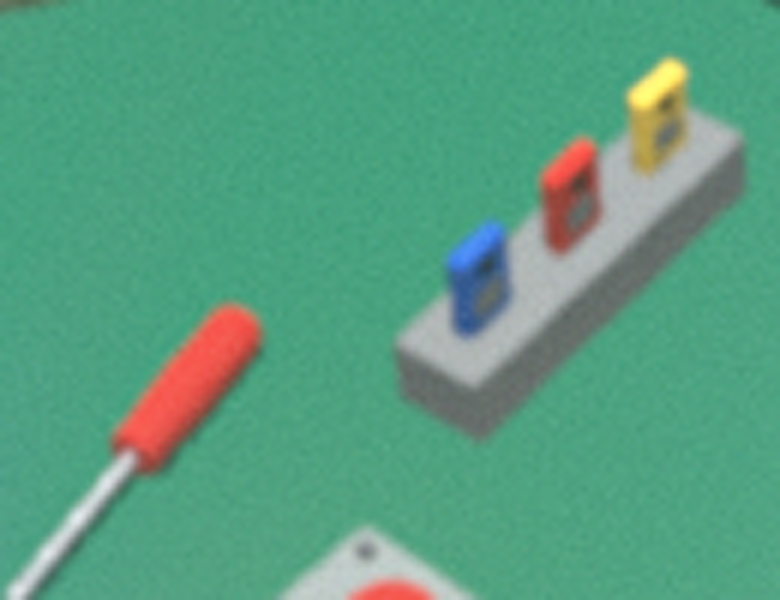

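Run:
```python
from h import *
s,T=tool()
print(rowto([157,527,285],2.852,T)); print(rowto([415,225,285],1.771,T))
```

```text
[0.015, -0.004, -7.981, -0.0, -0.0, -0.0]
[-33.34, -21.571, -7.971, -0.0, 0.0, 1.081]
```

servo_tool(
  series=[
    [0, 0, -4, 0, 0, 0],
    [-3, -2, -8, 0, 0, 0.108],
    [-6.6, -4.3, -8, 0, 0, 0.216],
    [-10, -6.5, -8, 0, 0, 0.324],
    [-13.4, -8.6, -8, 0, 0, 0.432],
    [-16.7, -10.8, -8, 0, 0, 0.54],
    [-20, -13, -8, 0, 0, 0.65],
    [-23.4, -15.1, -8, 0, 0, 0.76],
    [-26.7, -17.3, -8, 0, 0, 0.87],
    [-30, -19.4, -8, 0, 0, 0.98],
  ],
  gripper=5,
  grip_force=25,
)

```text
clock: 1.08
eef_pos: [390.1, 253.4, 285.6]
eef_rot: [3.141, -0.0, 1.866]
wrist_force: [0.1, 0.5, -0.5]
finger_gap: 50.2
```

Run:
```python
from h import *
s,T=tool()
print(s["eef_pos"],s["eef_rot"],s["clock"]); print(rowto([415,225,285],1.771,T))
```

```text
[390.1108981  253.44086975 285.60095287] [ 3.14126678e+00 -4.28688996e-05  1.86620183e+00] 1.0833
[-3.445, 1.553, 0.06, 0.0, -0.0, 0.095]
```

servo_tool(
  series=[
    [-1.7, 0.8, 0, 0, 0, 0.05],
    [-3.4, 1.5, 0, 0, 0, 0.1],
    [-3.4, 1.5, 0, 0, 0, 0.1],
    [-3.4, 1.5, 0, 0, 0, 0.1],
    [-3.4, 1.5, 0, 0, 0, 0.1],
    [-3.4, 1.5, 0, 0, 0, 0.1],
    [-3.4, 1.5, 0, 0, 0, 0.1],
    [-3.4, 1.5, 0, 0, 0, 0.1],
    [-3.4, 1.5, 0, 0, 0, 0.1],
    [-3.4, 1.5, 0, 0, 0, 0.1],
  ],
)

```text
clock: 1.92
eef_pos: [413.5, 227.6, 285.5]
eef_rot: [3.141, 0.0, 1.772]
wrist_force: [-0.1, 0.5, 0.0]
finger_gap: 49.9
```

Run:
```python
from h import *
s,T,c=wrist();save(c,"w1.png");np.savez("w1.npz",T=T,**{k:c[k] for k in("pixels","pose","fx","fy","cx","cy")})
print(s["eef_pos"],s["eef_rot"],s["clock"])
print(proj(c,[415,225,205]))
```

```text
[413.47424461 227.62774905 285.50742035] [3.14149052e+00 1.19810236e-05 1.77246964e+00] 1.9167
[318.91174904 257.69750678]
```

View pics/w1.png

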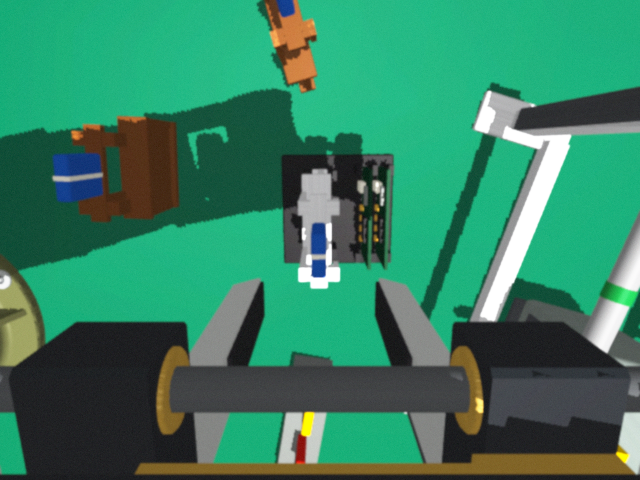

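The wrist view shows the silver carrier's blue tab at about (319,250), upright in the black rack and well aligned with the jaws. The brown ones are at (78,175) and (287,45).

Run:
```python
from h import *
c=dict(np.load("w1.npz"));crop(c,"w1c.png",275,150,125,145,4)
hsv=cv2.cvtColor(c["pixels"],cv2.COLOR_RGB2HSV)
m=cv2.inRange(hsv,(105,120,60),(130,255,255));m[:, :290]=0;m[:,350:]=0;m[:200]=0;m[300:]=0
ys,xs=np.nonzero(m);print(len(xs),xs.min(),xs.max(),ys.min(),ys.max())
print(cv2.minAreaRect(np.c_[xs,ys].astype(np.float32)))
for r in range(ys.min(),ys.max()+1,4):
    q=xs[ys==r]
    if len(q): print(r,q.min(),q.max())
```

```text
641 311 325 223 276
((318.0, 249.5), (53.0, 14.0), 90.0)
223 315 322
227 312 324
231 312 324
235 311 324
239 311 325
243 311 325
247 311 325
251 312 324
263 313 324
267 312 325
271 312 324
275 312 324
```

View pics/w1c.png

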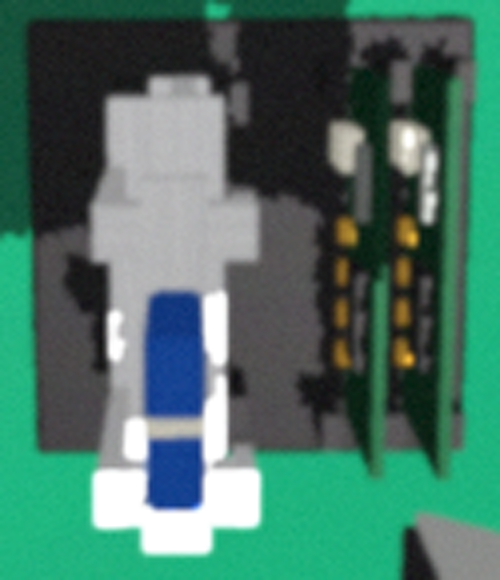

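Run:
```python
from h import *
c=dict(np.load("w1.npz"))
P=lambda x,y:((x+.5)/4+275-.5,(y+.5)/4+150-.5)
for n,uv,z in [("line",P(174,428),205),("topnear",P(174,507),205),("top far",P(174,345),205),
 ("rTL",P(28,20),0),("rTR",P(470,20),0),("rBL",P(40,450),0),("rBR",P(462,450),0)]: print(n,np.round(onz(c,uv,z),1))
```

```text
line [414.4 225.6 205. ]
topnear [417.  212.7 205. ]
top far [411.7 238.9 205. ]
rTL [363.4 276.    0. ]
rTR [480.3 299.9   0. ]
rBL [388.5 158.2   0. ]
rBR [507.  182.4   0. ]
```

servo_tool(
  series=[
    [-0.2, 0.05, 2, 0, 0, 0],
    [-0.2, 0.05, 5, 0, 0, 0],
    [-0.2, 0.05, 8, 0, 0, 0],
    [-0.2, 0.05, 10.5, 0, 0, 0],
    [-0.2, 0.05, 11.5, 0, 0, 0],
    [-0.2, 0.05, 11.5, 0, 0, 0],
    [-0.2, 0.05, 11.5, 0, 0, 0],
    [-0.2, 0.05, 11.5, 0, 0, 0],
    [-0.2, 0.05, 11.5, 0, 0, 0],
    [-0.2, 0.05, 11.5, 0, 0, 0],
  ],
)

```text
clock: 2.8
eef_pos: [415.0, 225.7, 171.5]
eef_rot: [3.14, -0.0, 1.772]
wrist_force: [0.1, 0.1, 0.2]
finger_gap: 49.6
```

servo_tool(
  series=[
    [0, 0, 0, 0, 0, 0],
    [0, 0, 0, 0, 0, 0],
    [0, 0, 0, 0, 0, 0],
    [0, 0, 0, 0, 0, 0],
    [0, 0, 0, 0, 0, 0],
    [0, 0, 0, 0, 0, 0],
    [0, 0, 0, 0, 0, 0],
    [0, 0, 0, 0, 0, 0],
    [0, 0, 0, 0, 0, 0],
    [0, 0, 0, 0, 0, 0],
  ],
  gripper=0,
  grip_force=30,
)

```text
clock: 3.63
eef_pos: [414.5, 225.5, 170.4]
eef_rot: [-3.141, 0.0, 1.772]
wrist_force: [-0.0, -0.9, -1.3]
finger_gap: 9.5
```

Run:
```python
from h import *
s,T,c=wrist();save(c,"w2.png");print(s["eef_pos"],s["eef_rot"],s["clock"],s["finger_gap"],s["wrist_force"])
```

```text
[414.46558717 225.51073992 170.39630063] [-3.14142545e+00  6.06984906e-05  1.77179997e+00] 3.6333 9.521624217277203 [-0.03788884 -0.9073012  -1.29067128]
```

View pics/w2.png

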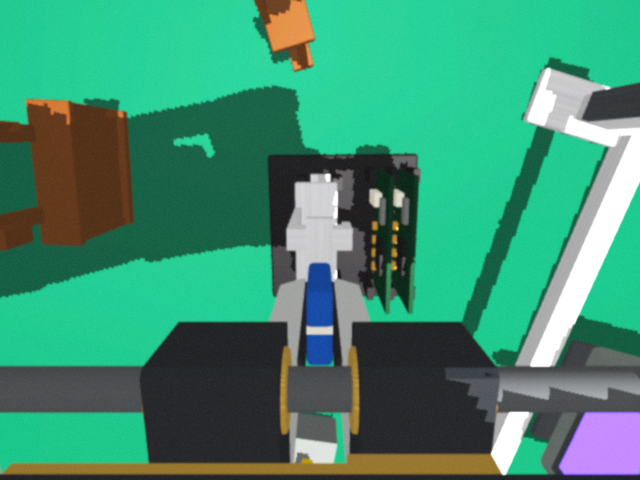

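Gripped, gap 9.5 mm, with the white line at (319,329) between the pads. Next: lift and move to the near side of the loading stretch.

Run:
```python
from h import *
s,T=tool()
print(onz(camera("wrist")|{"pose":T@camera("wrist")["mount"]},(319,329),205))
print(rowto([542.2,292.6,272.4],1.493,T))
```

```text
[415.37835454 226.31412878 205.        ]
[4.023, 13.853, -10.204, -0.0, 0.0, 0.279]
```

servo_tool(
  series=[
    [0, 0, -1.5, 0, 0, 0],
    [0, 0, -4, 0, 0, 0],
    [0, 0, -7, 0, 0, 0],
    [0, 0, -10.2, 0, 0, 0],
    [0.5, 1.5, -10.2, 0, 0, 0.03],
    [1.1, 4, -10.2, 0, 0, 0.08],
    [2, 7, -10.2, 0, 0, 0.14],
    [2.9, 10, -10.2, 0, 0, 0.2],
    [3.6, 12.5, -10.2, 0, 0, 0.25],
    [4, 13.85, -10.2, 0, 0, 0.279],
  ],
)

```text
clock: 4.62
eef_pos: [543.9, 293.2, 271.2]
eef_rot: [-3.141, 0.001, 1.49]
wrist_force: [-0.2, -0.8, -1.6]
finger_gap: 9.8
```

servo_tool(
  series=[
    [0, 0, 0, 0, 0, 0],
    [0, 0, 0, 0, 0, 0],
    [0, 0, 0, 0, 0, 0],
    [0, 0, 0, 0, 0, 0],
    [0, 0, 0, 0, 0, 0],
    [0, 0, 0, 0, 0, 0],
    [0, 0, 0, 0, 0, 0],
    [0, 0, 0, 0, 0, 0],
    [0, 0, 0, 0, 0, 0],
    [0, 0, 0, 0, 0, 0],
  ],
)

```text
clock: 5.45
eef_pos: [542.2, 292.4, 272.4]
eef_rot: [-3.142, 0.0, 1.493]
wrist_force: [-0.4, 0.5, -0.5]
finger_gap: 9.7
```

```bash
cat >> h.py <<'E'
def store(c,T,n): np.savez(n,T=T,**{k:c[k] for k in("pixels","pose","fx","fy","cx","cy")})
E
python3 - <<'E'
from h import *
s,T,c=wrist();save(c,"w3.png");store(c,T,"w3.npz");print(s["eef_pos"],s["eef_rot"],s["clock"],s["finger_gap"],s["wrist_force"])
t=camera("top");crop(t,"t3.png",210,135,160,120,5);store(t,T,"t3.npz")
t=camera("scene");crop(t,"s3.png",300,150,160,120,5);store(t,T,"s3.npz")
E
```

```text
[542.20585236 292.36350986 272.44788716] [-3.14157574e+00  2.46314223e-05  1.49281893e+00] 5.45 9.738050027687086 [-0.39688298  0.45487131 -0.53194452]
```

View pics/w3.png

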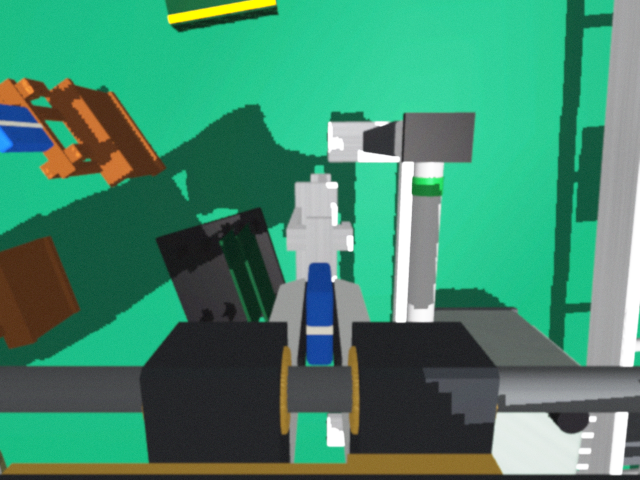

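View pics/t3.png

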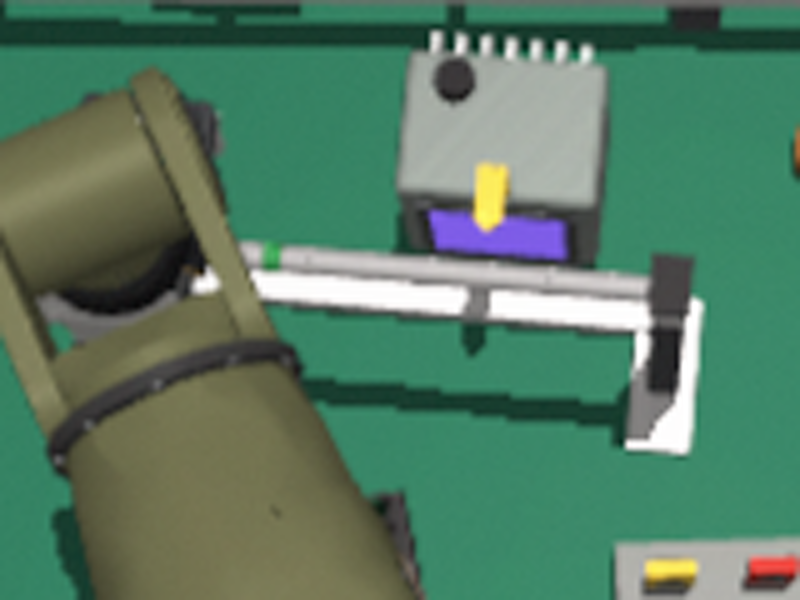

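View pics/s3.png

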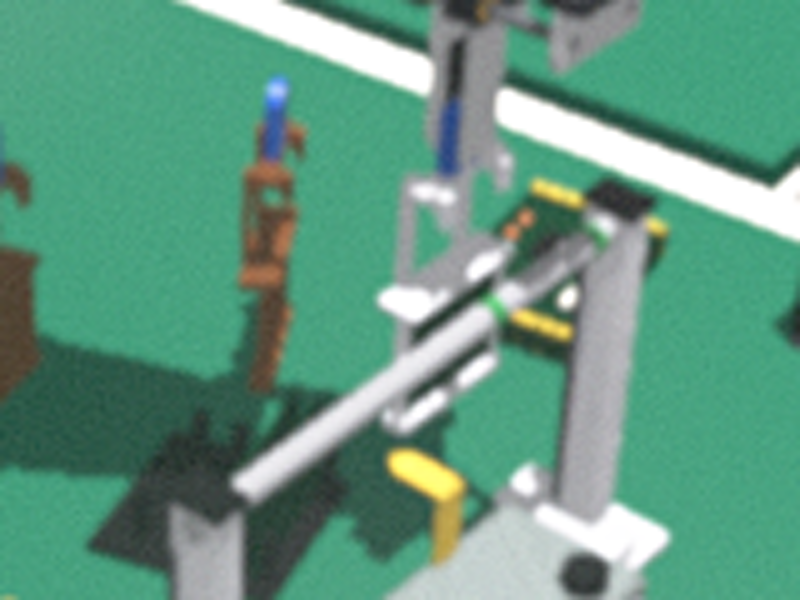

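The wrist view shows the carrier held upright in the jaws. The bar is to the right, with a green band at (427,186), running down to (422,315). Next I measure the bar axis precisely.

Run:
```python
from h import *
c=dict(np.load("w3.npz"));crop(c,"w3c.png",380,100,110,225,3)
px=c["pixels"].astype(int)
for r in (170,186,200,220,240,260,280,300,310):
    row=px[r,385:470]; g=np.abs(np.diff(row,axis=0)).sum(1); print(r,[(i+385,int(g[i])) for i in np.nonzero(g>50)[0]])
```

```text
170 [(np.int64(395), 64), (np.int64(396), 119), (np.int64(398), 119), (np.int64(399), 86), (np.int64(400), 117), (np.int64(401), 163), (np.int64(413), 220), (np.int64(415), 57), (np.int64(441), 55), (np.int64(442), 135), (np.int64(443), 87)]
186 [(np.int64(394), 61), (np.int64(395), 114), (np.int64(397), 112), (np.int64(398), 109), (np.int64(399), 74), (np.int64(400), 190), (np.int64(410), 69), (np.int64(411), 394), (np.int64(412), 105), (np.int64(438), 81), (np.int64(439), 60)]
200 [(np.int64(393), 69), (np.int64(394), 117), (np.int64(396), 95), (np.int64(397), 131), (np.int64(398), 66), (np.int64(399), 170), (np.int64(400), 100), (np.int64(411), 153), (np.int64(412), 211), (np.int64(440), 65), (np.int64(441), 54)]
220 [(np.int64(392), 62), (np.int64(393), 108), (np.int64(395), 82), (np.int64(396), 121), (np.int64(397), 71), (np.int64(398), 157), (np.int64(399), 132), (np.int64(410), 154), (np.int64(411), 216), (np.int64(437), 96), (np.int64(438), 57), (np.int64(439), 92), (np.int64(440), 71)]
240 [(np.int64(392), 115), (np.int64(394), 75), (np.int64(395), 112), (np.int64(396), 84),
[... 445 characters left out ...]
np.int64(391), 111), (np.int64(393), 116), (np.int64(394), 120), (np.int64(395), 99), (np.int64(396), 180), (np.int64(407), 172), (np.int64(408), 183), (np.int64(435), 74)]
300 [(np.int64(389), 52), (np.int64(390), 128), (np.int64(392), 107), (np.int64(393), 123), (np.int64(394), 88), (np.int64(395), 170), (np.int64(396), 54), (np.int64(406), 182), (np.int64(407), 170), (np.int64(432), 89), (np.int64(434), 195), (np.int64(435), 141)]
310 [(np.int64(390), 72), (np.int64(391), 66), (np.int64(392), 92), (np.int64(393), 103), (np.int64(394), 140), (np.int64(395), 152), (np.int64(405), 61), (np.int64(406), 196), (np.int64(408), 59), (np.int64(432), 87), (np.int64(433), 243), (np.int64(434), 144)]
```

View pics/w3c.png

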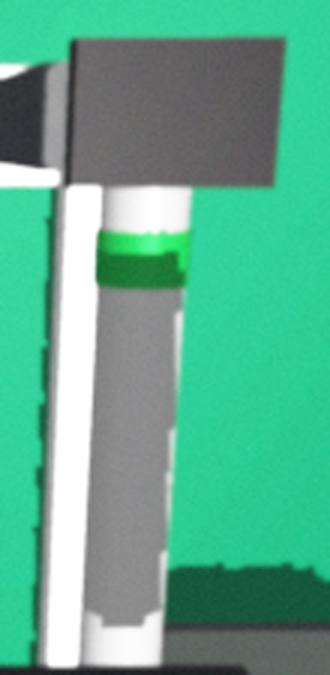

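Run:
```python
from h import *
c=dict(np.load("w3.npz"));T=c["T"]
pts=[]
for r,l,rr in [(200,412.1,441),(220,411.1,439.3),(240,410,438),(260,409,436.2),(280,408,435.5),(300,407,434.4),(310,406.5,433.9)]:
    p=onz(c,((l+rr)/2,r),220);pts.append(p);print(r,np.round(p,1))
pts=np.array(pts);a=np.polyfit(pts[:,1],pts[:,0],1);print(a,np.arctan(a[0]),np.polyval(a,[288,188.3,126]))
print("band",onz(c,(425.5,100+259/3),226), "band edges",onz(c,(425.5,100+232/3),226),onz(c,(425.5,100+287/3),226))
print("cap near edge",onz(c,(423,100+186/3),238))
# held tab
for r in (280,329,350): print(onz(c,(319.3,r),T[2,3]+34.6))
s=dict(np.load("s3.npz"));t=dict(np.load("t3.npz"))
P=lambda x,y,x0,y0,f:((x+.5)/f+x0-.5,(y+.5)/f+y0-.5)
for uv in [(240,490),(360,405),(500,305)]: print("scene bar",onz(s,P(*uv,300,150,5),220))
for uv in [(400,262),(600,280),(330,256.5)]: print("top bar",onz(t,P(*uv,210,135,5),220))
print("ptr tip scene",onz(s,P(392,462,300,150,5),211),"top",onz(t,P(487,230,210,135,5),211),"base",onz(t,P(492,166,210,135,5),211))
```

```text
200 [605.3 325.5 220. ]
220 [604.4 314.3 220. ]
240 [603.5 302.9 220. ]
260 [602.5 291.3 220. ]
280 [601.7 279.3 220. ]
300 [600.8 267.1 220. ]
310 [600.4 260.9 220. ]
[7.60392007e-02 5.80488483e+02] 0.0758931551266826 [602.38777299 594.80666469 590.06942248]
band [603.45426582 333.68965542 226.        ] band edges [603.54638193 338.44860978 226.        ] [603.35777353 328.7046162  226.        ]
cap near edge [599.52419918 347.21849607 238.        ]
[544.91152099 312.16619426 307.04788716]
[543.43086971 293.17342596 307.04788716]
[542.76957147 284.69075053 307.04788716]
scene bar [579.42329861  47.93564869 220.        ]
scene bar [587.16009162 139.12621603 220.        ]
scene bar [596.54637033 255.17204815 220.        ]
top bar [597.67972962 172.42175625 220.        ]
top bar [588.29050378  59.26877265 220.        ]
top bar [600.50866716 212.11974701 220.        ]
ptr tip scene [619.87100622 120.72762761 211.        ] top [619.27711475 123.9987004  211.        ] base [657.04106032 121.82361162 211.        ]
```

servo_tool(
  series=[
    [0, 1, 0, 0, 0, 0],
    [0, 2.5, 0, 0, 0, 0],
    [0, 4, 0, 0, 0, 0],
    [0, 5.2, 0, 0, 0, 0],
    [0, 5.95, 0, 0, 0, 0],
    [0, 5.95, 0, 0, 0, 0],
    [0, 5.95, 0, 0, 0, 0],
    [0, 5.95, 0, 0, 0, 0],
    [0, 5.95, 0, 0, 0, 0],
    [0, 5.95, 0, 0, 0, 0],
  ],
)

```text
clock: 6.43
eef_pos: [601.2, 287.9, 272.8]
eef_rot: [3.141, -0.0, 1.493]
wrist_force: [0.2, 0.7, -2.0]
finger_gap: 9.4
```

Run:
```python
from h import *
s,T,c=wrist();save(c,"w4.png");store(c,T,"w4.npz");print(s["eef_pos"],s["eef_rot"],s["clock"],s["finger_gap"],s["wrist_force"])
t=camera("scene");crop(t,"s4.png",330,140,120,90,6)
```

```text
[601.16007872 287.94491978 272.80442325] [ 3.14126622e+00 -1.96463259e-04  1.49319675e+00] 6.4333 9.37024309824161 [ 0.23342125  0.67604137 -2.03134011]
```

View pics/w4.png

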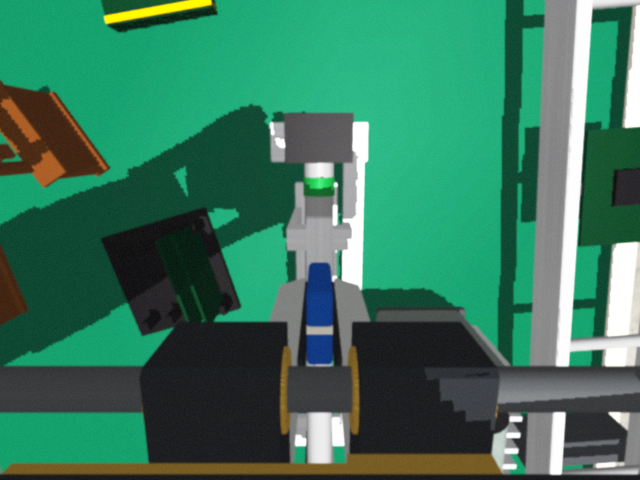

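View pics/s4.png

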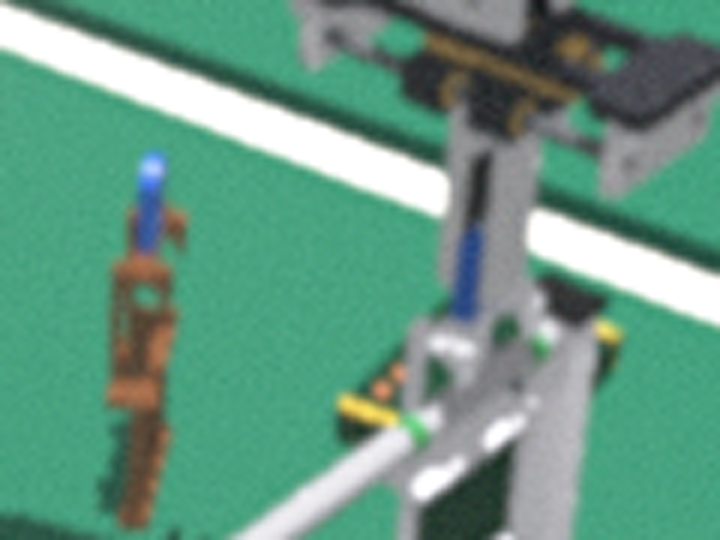

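The bar (band at (319,185), lower part at (319,440)) is exactly in line with the tab at column 319, so the hooks are centred over it. Lowering.

servo_tool(
  series=[
    [0, 0, 0.5, 0, 0, 0],
    [0, 0, 1, 0, 0, 0],
    [0, 0, 1.5, 0, 0, 0],
    [0, 0, 2, 0, 0, 0],
    [0, 0, 2.4, 0, 0, 0],
    [0, 0, 2.7, 0, 0, 0],
    [0, 0, 2.9, 0, 0, 0],
    [0, 0, 2.95, 0, 0, 0],
    [0, 0, 2.95, 0, 0, 0],
    [0, 0, 2.95, 0, 0, 0],
  ],
)

```text
clock: 7.37
eef_pos: [601.6, 287.8, 243.1]
eef_rot: [3.141, -0.0, 1.493]
wrist_force: [-0.1, 0.2, -1.1]
finger_gap: 9.8
```

Run:
```python
from h import *
s,T,c=wrist();save(c,"w5.png");store(c,T,"w5.npz");print(s["eef_pos"],s["eef_rot"],s["clock"],s["finger_gap"],s["wrist_force"])
t=camera("scene");crop(t,"s5.png",330,140,120,90,6)
```

```text
[601.58878726 287.77805858 243.10926849] [ 3.14135786e+00 -1.01812233e-04  1.49281615e+00] 7.3667 9.844406530040583 [-0.05812987  0.17990631 -1.10760498]
```

View pics/s5.png

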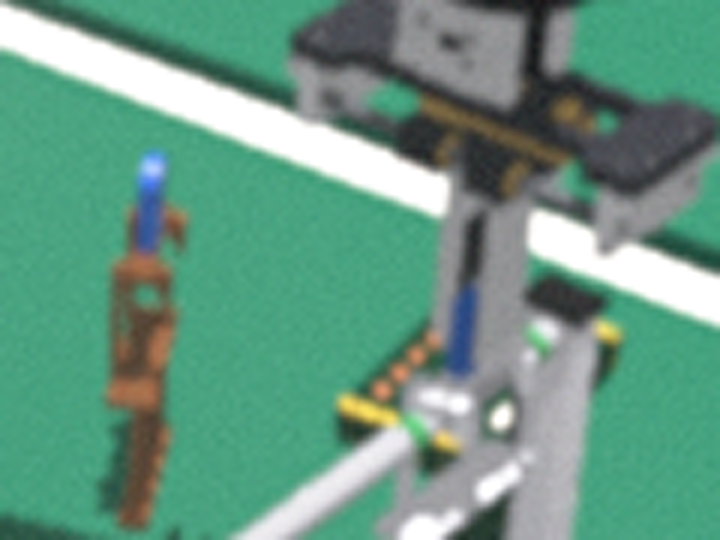

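servo_tool(
  series=[
    [0, 0, 0.03, 0, 0, 0],
    [0, 0, 0.06, 0, 0, 0],
    [0, 0, 0.09, 0, 0, 0],
    [0, 0, 0.12, 0, 0, 0],
    [0, 0, 0.15, 0, 0, 0],
    [0, 0, 0.15, 0, 0, 0],
    [0, 0, 0.15, 0, 0, 0],
    [0, 0, 0.15, 0, 0, 0],
    [0, 0, 0.15, 0, 0, 0],
    [0, 0, 0.15, 0, 0, 0],
  ],
)

```text
clock: 8.3
eef_pos: [601.7, 287.8, 243.0]
eef_rot: [3.14, -0.001, 1.493]
wrist_force: [-4.5, -1.8, 9.4]
finger_gap: 9.9
```

servo_tool(
  series=[
    [0, -0.03, 0, 0, 0, 0],
    [0, -0.06, 0, 0, 0, 0],
    [0, -0.06, 0, 0, 0, 0],
    [0, -0.06, -0.03, 0, 0, 0],
    [0, -0.06, -0.05, 0, 0, 0],
    [0, -0.06, -0.05, 0, 0, 0],
    [0, -0.06, -0.05, 0, 0, 0],
    [0, -0.06, -0.05, 0, 0, 0],
    [0, -0.06, -0.05, 0, 0, 0],
    [0, -0.06, -0.05, 0, 0, 0],
  ],
)

```text
clock: 9.13
eef_pos: [601.1, 287.9, 242.4]
eef_rot: [3.141, -0.0, 1.493]
wrist_force: [-1.9, 0.7, 5.2]
finger_gap: 9.7
```

Run:
```python
from h import *
s,T,c=wrist();save(c,"w6.png");store(c,T,"w6.npz");print(s["eef_pos"],s["eef_rot"],s["clock"],s["finger_gap"],s["wrist_force"])
t=camera("scene");crop(t,"s6.png",330,140,120,90,6)
t=camera("scene");crop(t,"s6p.png",340,210,100,75,8);store(t,T,"s6.npz")
```

```text
[601.05256517 287.90709858 242.37031008] [ 3.14101135e+00 -4.82394253e-04  1.49287025e+00] 9.1333 9.725792558918375 [-1.93447265  0.71877844  5.23496715]
```

View pics/s6.png

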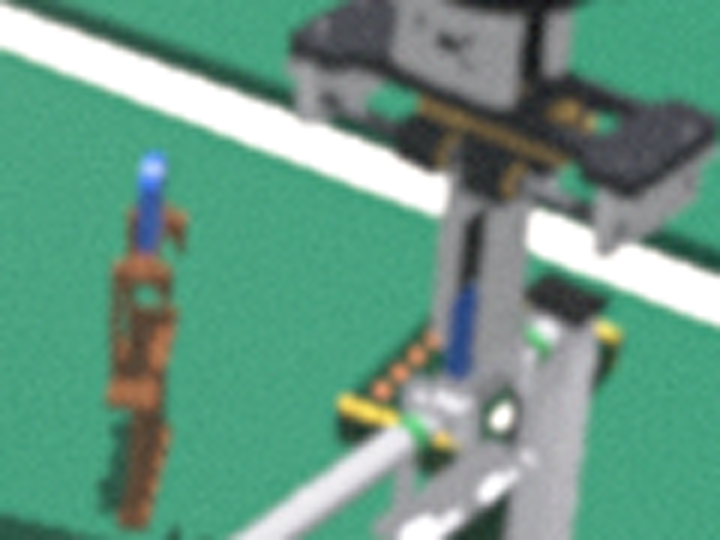

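View pics/s6p.png

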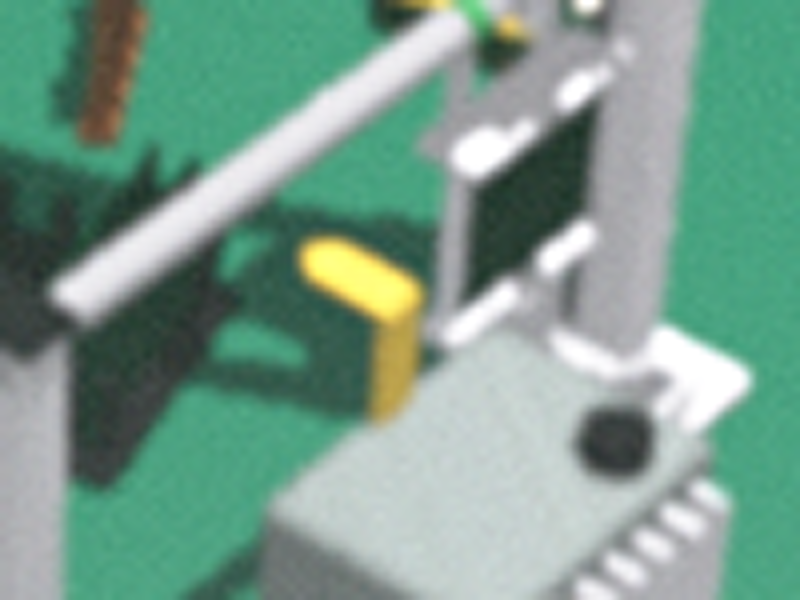

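View pics/w6.png

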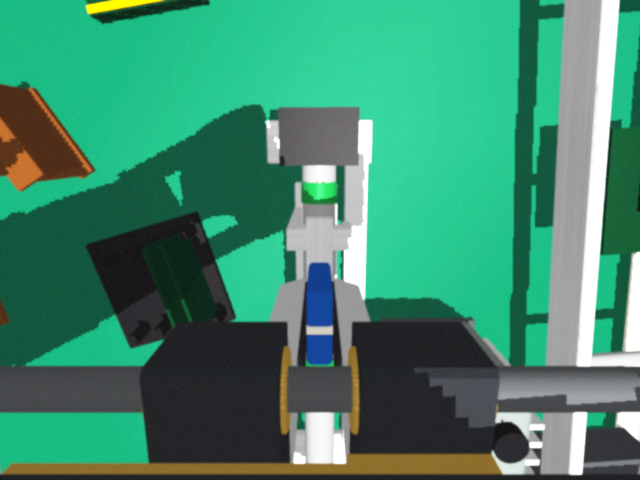

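Fully hooked: TCP z is 242.4 as expected and the forces are small. Sliding about 162 mm along −y of the rail.

servo_tool(
  series=[
    [-0.8, 0, 0, 0, 0, 0],
    [-2.2, 0, 0, 0, 0, 0],
    [-4, 0, 0, 0, 0, 0],
    [-6, 0, 0, 0, 0, 0],
    [-8, 0, 0, 0, 0, 0],
    [-10, 0, 0, 0, 0, 0],
    [-12, 0, 0, 0, 0, 0],
    [-13.5, 0, 0, 0, 0, 0],
    [-14.5, 0, 0, 0, 0, 0],
    [-15, 0, 0, 0, 0, 0],
  ],
)

```text
clock: 10.12
eef_pos: [589.4, 137.6, 242.3]
eef_rot: [3.141, -0.001, 1.492]
wrist_force: [0.1, 4.1, 4.8]
finger_gap: 9.7
```

Run:
```python
from h import *
s,T,c=wrist();save(c,"w7.png");store(c,T,"w7.npz");print(s["eef_pos"],s["eef_rot"],s["clock"],s["finger_gap"],s["wrist_force"])
t=camera("scene");crop(t,"s7.png",330,190,110,82,7);store(t,T,"s7.npz")
t=camera("top");crop(t,"t7.png",230,135,120,90,6);store(t,T,"t7.npz")
```

```text
[589.4385724  137.55849573 242.31593116] [ 3.14083245e+00 -7.20013760e-04  1.49215859e+00] 10.1167 9.691343286085578 [0.08655259 4.11636723 4.84040528]
```

View pics/s7.png

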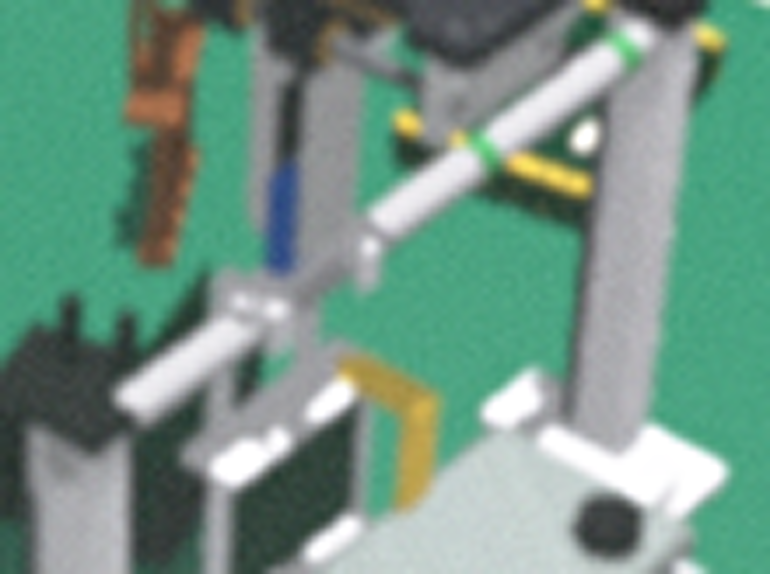

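View pics/w7.png

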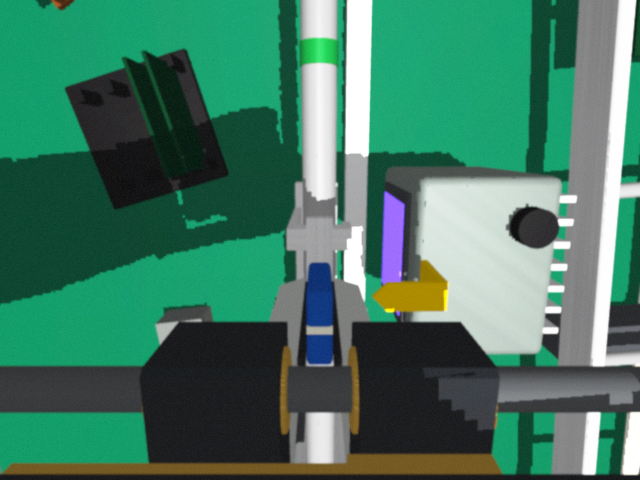

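View pics/t7.png

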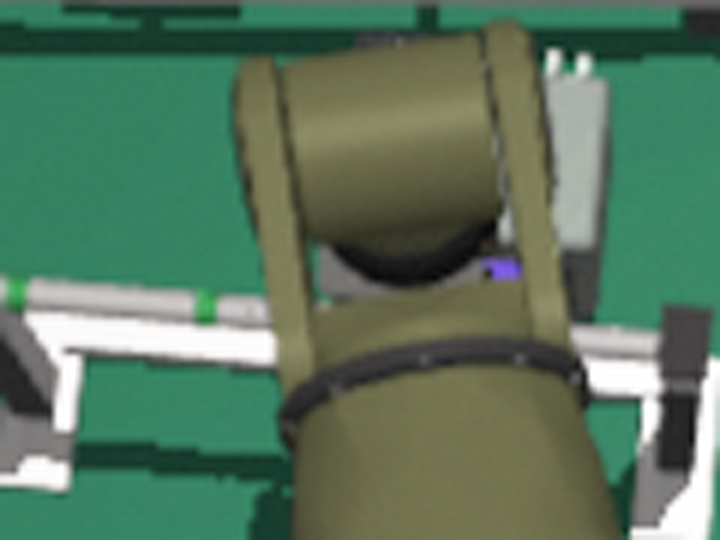

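The wrist view shows the yellow pointer clearly, with its tip at about (374,297), and the carrier's white line at (319,329).

Run:
```python
from h import *
c=dict(np.load("w7.npz"));T=c["T"];crop(c,"w7c.png",290,230,180,130,4)
o=T[:3,:3]
def tl(p): return np.round(o.T@(p-T[:3,3]),1)
p=onz(c,(374,296.5),211);print("tip",p,tl(p))
p=onz(c,(446,296.5),211);print("base",p,tl(p))
p=onz(c,(319.3,329.5),T[2,3]+34.6);print("line",p,tl(p))
p=onz(c,(319,50.5),228);print("band2 (y=55)",p,tl(p))
s=dict(np.load("s7.npz"))
P=lambda x,y:((x+.5)/7+330-.5,(y+.5)/7+190-.5)
```

```text
tip [618.69676032 124.58464091 211.        ] [-10.7  30.2  31.3]
base [656.73407093 121.57923972 211.        ] [-10.7  68.3  31.4]
line [590.61952165 138.14502214 276.91593116] [  0.7   1.2 -34.6]
band2 (y=55) [598.84270613 243.66127973 228.        ] [106.5   1.   14.4]
```

View pics/w7c.png

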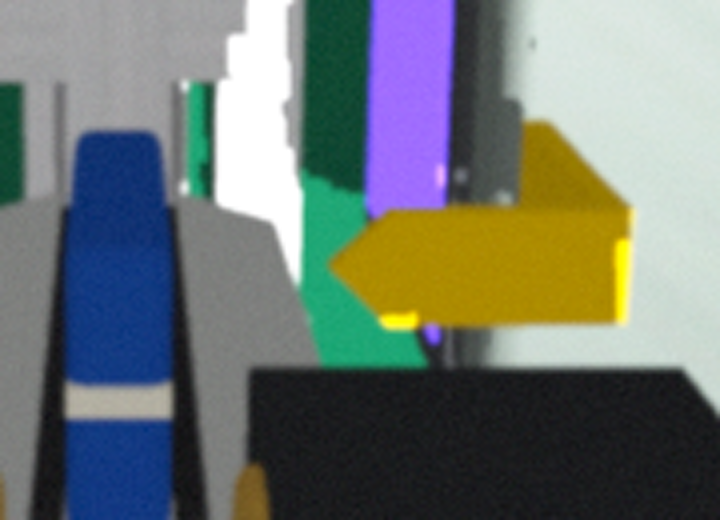

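servo_tool(
  series=[
    [-0.3, 0, 0, 0, 0, 0],
    [-0.6, 0, 0, 0, 0, 0],
    [-0.9, 0, 0, 0, 0, 0],
    [-1.13, 0, 0, 0, 0, 0],
    [-1.13, 0, 0, 0, 0, 0],
    [-1.13, 0, 0, 0, 0, 0],
    [-1.13, 0, 0, 0, 0, 0],
    [-1.13, 0, 0, 0, 0, 0],
    [-1.13, 0, 0, 0, 0, 0],
    [-1.13, 0, 0, 0, 0, 0],
  ],
)

```text
clock: 11.1
eef_pos: [588.7, 127.5, 242.3]
eef_rot: [3.141, 0.0, 1.493]
wrist_force: [-0.2, 1.6, 6.1]
finger_gap: 9.5
```

Run:
```python
from h import *
s,T,c=wrist();save(c,"w8.png");store(c,T,"w8.npz");print(s["eef_pos"],s["eef_rot"],s["clock"],s["finger_gap"],s["wrist_force"])
crop(c,"w8c.png",270,230,180,130,4)
```

```text
[588.6632061  127.50308064 242.25327257] [3.14078600e+00 4.28332266e-06 1.49328499e+00] 11.1 9.482627611227095 [-0.17235867  1.61455369  6.14963434]
```

View pics/w8c.png

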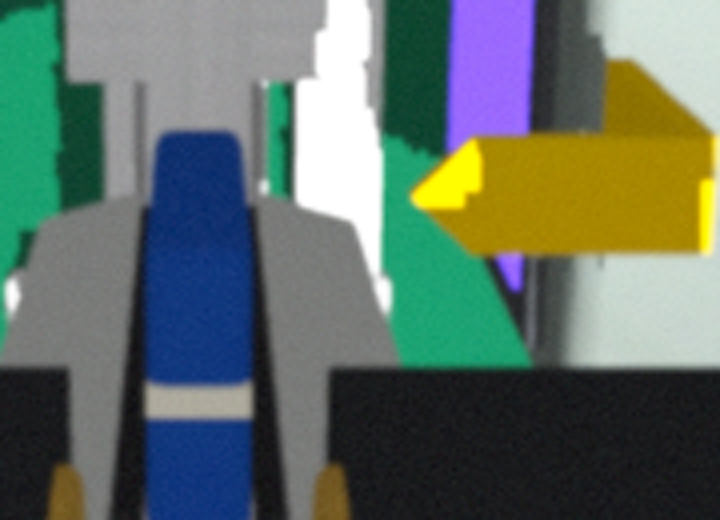

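Run:
```python
from h import *
c=dict(np.load("w8.npz"));T=c["T"]
o=T[:3,:3]
def tl(p): return np.round(o.T@(p-T[:3,3]),1)
for uv in((372.8,279),(440,278.8)):
    p=onz(c,uv,211);print(p,tl(p))
p=onz(c,(319.5,330),T[2,3]+34.6);print("line",p,tl(p))
```

```text
[617.76093862 124.31086065 211.        ] [-0.9 29.2 31.3]
[652.89908685 121.68546236 211.        ] [-0.8 64.5 31.3]
line [589.90242265 127.90961448 276.85327257] [  0.5   1.2 -34.6]
```

servo_tool(
  series=[
    [-0.06, 0, 0, 0, 0, 0],
    [-0.13, 0, 0, 0, 0, 0],
    [-0.15, 0, -0.02, 0, 0, 0],
    [-0.15, 0, -0.04, 0, 0, 0],
    [-0.15, 0, -0.04, 0, 0, 0],
    [-0.15, 0, -0.04, 0, 0, 0],
    [-0.15, 0, -0.04, 0, 0, 0],
    [-0.15, 0, -0.04, 0, 0, 0],
    [-0.15, 0, -0.04, 0, 0, 0],
    [-0.15, 0, -0.04, 0, 0, 0],
  ],
)

```text
clock: 11.98
eef_pos: [588.4, 125.4, 242.3]
eef_rot: [3.141, 0.0, 1.493]
wrist_force: [3.4, 3.5, 4.7]
finger_gap: 10.0
```

servo_tool(
  series=[
    [0, 0, 0, 0, 0, 0],
    [0, 0, 0, 0, 0, 0],
    [0, 0, 0, 0, 0, 0],
    [0, 0, 0, 0, 0, 0],
    [0, 0, 0, 0, 0, 0],
    [0, 0, 0, 0, 0, 0],
    [0, 0, 0, 0, 0, 0],
    [0, 0, 0, 0, 0, 0],
    [0, 0, 0, 0, 0, 0],
    [0, 0, 0, 0, 0, 0],
  ],
  gripper=4,
)

```text
clock: 12.82
eef_pos: [588.3, 125.5, 242.4]
eef_rot: [3.142, 0.0, 1.493]
wrist_force: [0.3, -0.7, 0.1]
finger_gap: 39.9
```

servo_tool(
  series=[
    [0, 0, -1, 0, 0, 0],
    [0, 0, -3, 0, 0, 0],
    [0, 0, -6, 0, 0, 0],
    [0, 0, -8, 0, 0, 0],
    [0, 0, -8, 0, 0, 0],
    [0, 0, -8, 0, 0, 0],
    [0, 0, -8, 0, 0, 0],
    [0, 0, -8, 0, 0, 0],
    [0, 0, -8, 0, 0, 0],
    [0, 0, -8, 0, 0, 0],
  ],
)

```text
clock: 13.65
eef_pos: [588.1, 125.5, 321.7]
eef_rot: [-3.14, 0.0, 1.493]
wrist_force: [-0.8, -0.3, -0.9]
finger_gap: 39.8
```

Run:
```python
from h import *
s,T,c=wrist();save(c,"w9.png");store(c,T,"w9.npz");print(s["eef_pos"],s["eef_rot"],s["clock"],s["finger_gap"],s["wrist_force"])
t=camera("scene");crop(t,"s9.png",330,190,110,82,7);store(t,T,"s9.npz")
```

```text
[588.14662496 125.46105409 321.65384526] [-3.14042488e+00  3.10666054e-04  1.49281866e+00] 13.65 39.839457391139106 [-0.80985622 -0.31590387 -0.85068166]
```

View pics/w9.png

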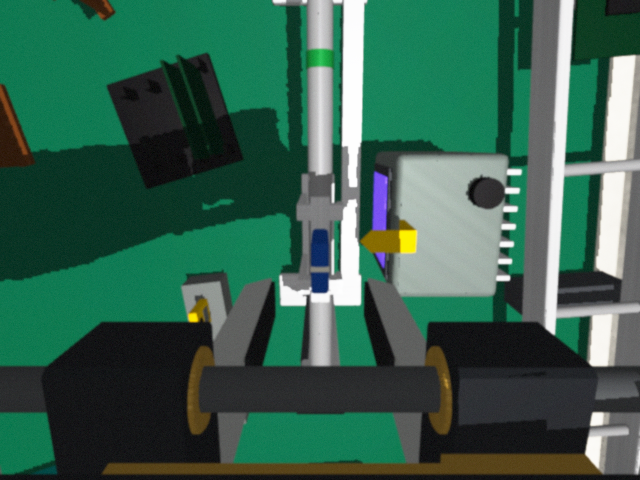

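View pics/s9.png

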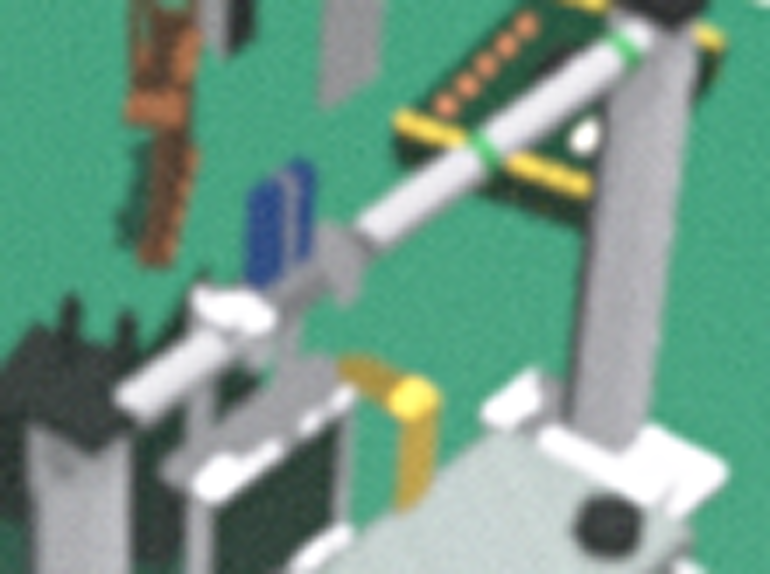

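Carrier released and hanging. The white line is at (320,268) and the pointer tip at (361,241). I check the offset, then compute the way to the keys.

Run:
```python
from h import *
c=dict(np.load("w9.npz"));T=c["T"];crop(c,"w9c.png",290,220,140,85,5)
o=T[:3,:3]
def tl(p): return np.round(o.T@(p-T[:3,3]),1)
for n,uv,z in(("tip",(361,241),211),("base",(415,241),211),("line",(319.8,269),276.9)):
    p=onz(c,uv,z);print(n,np.round(p,1),tl(p))
# holder hover: red bow from top, need centre z=59 ; tool yaw?
t=camera("top")
P=lambda x,y:((x+.5)/4+320-.5,(y+.5)/4+180-.5)
for n,uv,z in [("red top face",P(179,270),82),("yel",P(97,273),82),("blue",P(261,267),82),("h TL",P(52,255),36),("h TR",P(297,248),36),("h BR",P(300,306),36),("h BL",P(52,316),36)]: print(n,np.round(onz(t,uv,z),1))
```

```text
tip [618.7 124.6 211. ] [  1.6  30.7 110.6]
base [656.7 121.7 211. ] [  1.6  68.8 110.6]
line [589.6 125.9 276.9] [ 0.5  1.5 44.8]
red top face [449.7 -46.3  82. ]
yel [446.8  15.4  82. ]
blue [ 452.7 -107.9   82. ]
h TL [467.7  49.5  36. ]
h TR [ 475.2 -139.8   36. ]
h BR [ 430.  -141.8   36. ]
h BL [420.1  49.   36. ]
```

View pics/w9c.png

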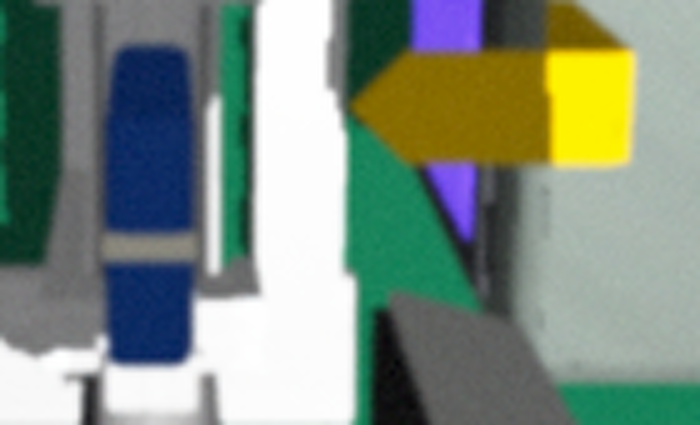

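Run:
```python
from h import *
s,T=tool()
print(rowto([449.7,-46.3,165],1.616,T))
```

```text
[-18.202, -12.466, 15.718, -0.0, 0.0, -0.123]
```

servo_tool(
  series=[
    [-2, -1.4, 0, 0, 0, -0.01],
    [-5, -3.4, 0, 0, 0, -0.03],
    [-8, -5.5, 0, 0, 0, -0.05],
    [-11, -7.5, 0, 0, 0, -0.07],
    [-14, -9.6, 1, 0, 0, -0.09],
    [-16.4, -11.2, 4, 0, 0, -0.11],
    [-17.8, -12.2, 7.5, 0, 0, -0.123],
    [-18.2, -12.45, 11, 0, 0, -0.123],
    [-18.2, -12.45, 14, 0, 0, -0.123],
    [-18.2, -12.45, 15.7, 0, 0, -0.123],
  ],
  gripper=4,
)

```text
clock: 14.63
eef_pos: [448.5, -46.5, 162.5]
eef_rot: [-3.139, -0.001, 1.615]
wrist_force: [0.0, -0.5, -1.1]
finger_gap: 40.0
```

servo_tool(
  series=[
    [0, 0, 0, 0, 0, 0],
    [0, 0, 0, 0, 0, 0],
    [0, 0, 0, 0, 0, 0],
    [0, 0, 0, 0, 0, 0],
    [0, 0, 0, 0, 0, 0],
    [0, 0, 0, 0, 0, 0],
    [0, 0, 0, 0, 0, 0],
    [0, 0, 0, 0, 0, 0],
    [0, 0, 0, 0, 0, 0],
    [0, 0, 0, 0, 0, 0],
  ],
)

```text
clock: 15.47
eef_pos: [450.0, -46.3, 165.4]
eef_rot: [-3.142, 0.0, 1.616]
wrist_force: [-0.1, 0.1, -0.1]
finger_gap: 40.1
```

Run:
```python
from h import *
s,T,c=wrist();save(c,"w10.png");store(c,T,"w10.npz");print(s["eef_pos"],s["eef_rot"],s["clock"],s["finger_gap"],s["wrist_force"])
t=camera("top");store(t,T,"t10.npz");crop(t,"t10.png",230,130,130,97,6)
crop(c,"w10c.png",230,150,180,180,4)
```

```text
[449.97062116 -46.25224302 165.37341078] [-3.14156859e+00  1.21600911e-05  1.61583133e+00] 15.4667 40.09067060032386 [-0.08608566  0.14821761 -0.12851837]
```

View pics/w10.png

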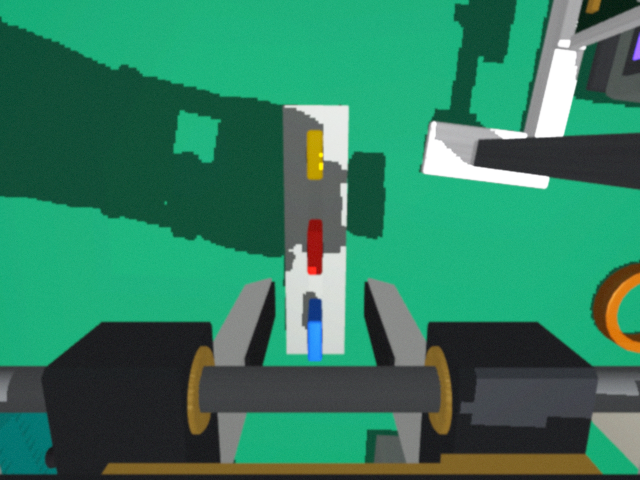

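View pics/t10.png

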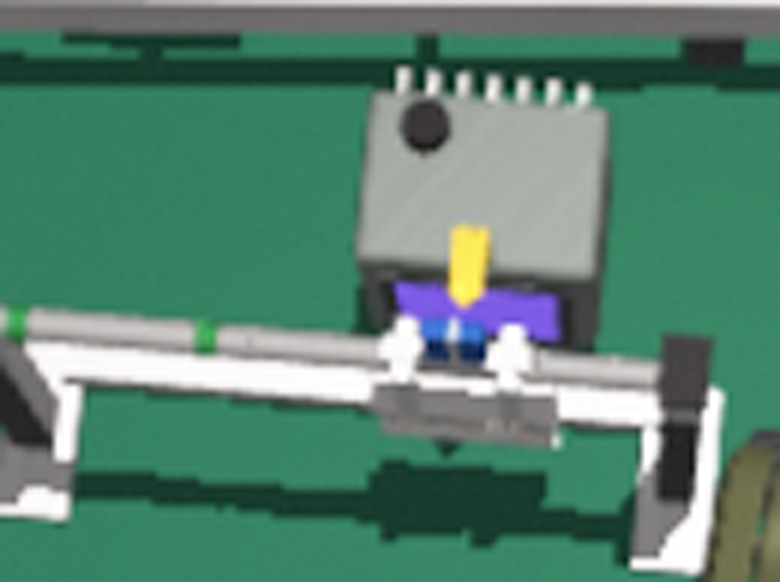

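The top view shows the carrier on the rail under the pointer. The wrist view shows yellow (315,155), red (315,247) and blue (315,330); red is the middle one.

Run:
```python
from h import *
c=dict(np.load("w10.npz"));T=c["T"];px=c["pixels"].astype(int)
t=dict(np.load("t10.npz"))
P=lambda x,y,x0,y0,f:((x+.5)/f+x0-.5,(y+.5)/f+y0-.5)
print("top line",onz(t,P(454,325,230,130,6),277),"tip",onz(t,P(463,306,230,130,6),211))
hsv=cv2.cvtColor(c["pixels"],cv2.COLOR_RGB2HSV)
m=cv2.inRange(hsv,(0,150,60),(6,255,255))|cv2.inRange(hsv,(174,150,60),(180,255,255));m[:,:295]=0;m[:,340:]=0;m[:205]=0;m[290:]=0
ys,xs=np.nonzero(m)
for r in range(ys.min(),ys.max()+1,4):
    q=xs[ys==r]
    if len(q):print(r,q.min(),q.max(),px[r,q.min():q.max()].mean(0).round())
```

```text
top line [592.22018703 125.43108583 277.        ] tip [619.31944039 124.71143145 211.        ]
220 310 320 [133.  30.  26.]
224 309 321 [136.  20.  15.]
228 308 321 [136.  20.  16.]
232 308 321 [153.  21.  16.]
236 307 321 [154.  25.  20.]
240 307 321 [154.  24.  20.]
244 307 322 [152.  24.  20.]
248 307 322 [152.  22.  18.]
252 308 322 [154.  19.  14.]
256 308 321 [156.  21.  15.]
260 308 321 [156.  22.  17.]
264 308 321 [155.  22.  18.]
268 308 321 [218.  36.  26.]
272 308 320 [223.  38.  28.]
```

View pics/w10c.png

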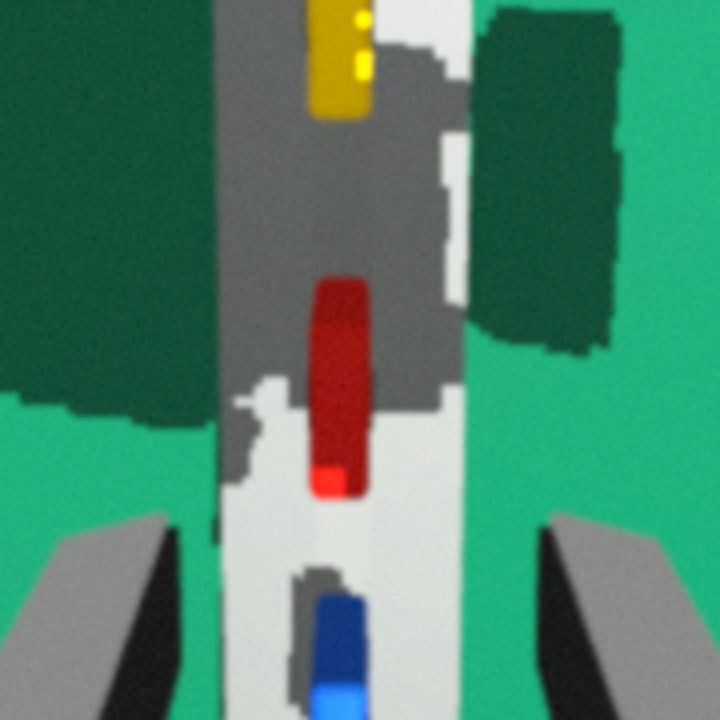

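Run:
```python
from h import *
c=dict(np.load("w10.npz"));T=c["T"]
def tl(p): return np.round(T[:3,:3].T@(p-T[:3,3]),1)
for uv in((314.7,231.3),(314.7,274)):
    p=onz(c,uv,82);print(p,tl(p))
for uv in((284,105),(348,105),(286,353),(345,353)):
    p=onz(c,uv,36);print(p,tl(p))
```

```text
[447.62884443 -32.423204    82.        ] [13.9 -1.7 83.4]
[448.84012111 -60.78870653  82.        ] [-14.5  -1.8  83.4]
[422.29616472  47.17802641  36.        ] [ 94.6 -23.4 129.4]
[466.95366416  49.19679653  36.        ] [ 94.6  21.3 129.4]
[ 428.78455334 -142.28256374   36.        ] [-95.  -25.5 129.4]
[ 476.10944998 -140.14874901   36.        ] [-95.   21.9 129.4]
```

servo_tool(
  series=[
    [-0.03, -0.28, 1.5, 0, 0, 0],
    [-0.03, -0.28, 4, 0, 0, 0],
    [-0.03, -0.28, 7, 0, 0, 0],
    [-0.03, -0.28, 9.5, 0, 0, 0],
    [-0.03, -0.28, 11.2, 0, 0, 0],
    [-0.03, -0.28, 12, 0, 0, 0],
    [-0.03, -0.28, 12, 0, 0, 0],
    [-0.03, -0.28, 12, 0, 0, 0],
    [-0.03, -0.28, 12, 0, 0, 0],
    [-0.03, -0.28, 12, 0, 0, 0],
  ],
)

```text
clock: 16.4
eef_pos: [447.8, -46.8, 46.5]
eef_rot: [3.14, 0.0, 1.616]
wrist_force: [-0.8, -0.3, 0.0]
finger_gap: 39.9
```

servo_tool(
  series=[
    [0, 0, 0, 0, 0, 0],
    [0, 0, 0, 0, 0, 0],
    [0, 0, 0, 0, 0, 0],
    [0, 0, 0, 0, 0, 0],
    [0, 0, 0, 0, 0, 0],
    [0, 0, 0, 0, 0, 0],
    [0, 0, 0, 0, 0, 0],
    [0, 0, 0, 0, 0, 0],
    [0, 0, 0, 0, 0, 0],
    [0, 0, 0, 0, 0, 0],
  ],
  gripper=0,
  grip_force=50,
)

```text
clock: 17.23
eef_pos: [447.2, -46.7, 45.4]
eef_rot: [-3.142, 0.0, 1.616]
wrist_force: [0.1, -0.3, 1.8]
finger_gap: 9.3
```

Run:
```python
from h import *
s,T,c=wrist();save(c,"w11.png");store(c,T,"w11.npz");print(s["eef_pos"],s["eef_rot"],s["clock"],s["finger_gap"],s["wrist_force"],s["moment"])
```

```text
[447.19460545 -46.69957062  45.3929728 ] [-3.14158323e+00  2.74122657e-06  1.61577085e+00] 17.2333 9.291187880573599 [ 0.06620939 -0.27100692  1.8215312 ] [-0.04971633  0.1918307  -0.0003891 ]
```

View pics/w11.png

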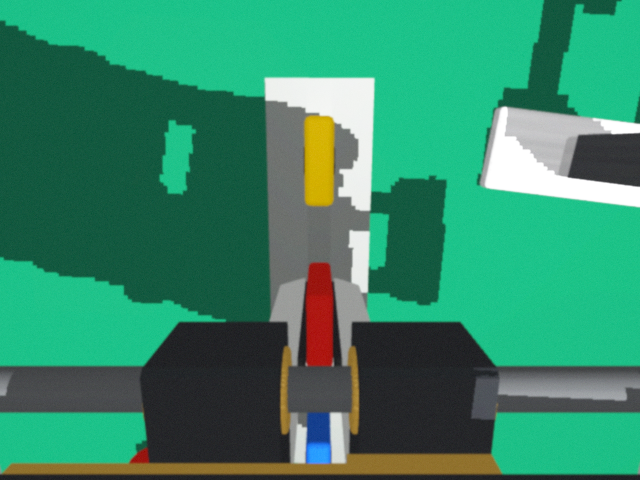

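Red key gripped (gap 9.3, bow between the pads at (320,315)); yellow (319,160) and blue (318,440) are untouched. Lift, then look at the key switch.

Run:
```python
from h import *
t=dict(np.load("t10.npz"));T=tool()[1]
P=lambda x,y:((x+.5)/4+320-.5,(y+.5)/4+180-.5)
q=[onz(t,P(*uv),70) for uv in((434,53),(656,56),(658,193),(432,190))];print(np.round(q,1), np.mean(q,0))
y=(q[0]-q[1])+(q[3]-q[2]);print("box yaw",-np.arctan2(y[0],y[1]))
print("kw",onz(t,P(598.5,122),74),"stop",onz(t,P(491,116),98))
w=dict(np.load("w11.npz"))
p=onz(w,(319,263),36);print(p)
```

```text
[[ 622.6 -242.4   70. ]
 [ 621.8 -412.3   70. ]
 [ 514.8 -410.4   70. ]
 [ 515.3 -239.1   70. ]] [ 568.63519913 -326.07152932   70.        ]
box yaw -0.003728864542584687
kw [ 568.65751946 -365.95685273   74.        ] stop [ 567.08012962 -279.82311133   98.        ]
[447.61449556 -32.87189535  36.        ]
```

Run:
```python
from h import *
s,T=tool()
print(rowto([568.6,-406,175],1.567,T))
t=dict(np.load("t10.npz"));print(onz(t,(413,157),120))
```

```text
[-36.439, 10.511, -12.956, 0.0, 0.0, 0.049]
[ 720.82409687 -190.52440587  120.        ]
```

servo_tool(
  series=[
    [0, 0, -1, 0, 0, 0],
    [0, 0, -3, 0, 0, 0],
    [0, 0, -6, 0, 0, 0],
    [0, 0, -9.5, 0, 0, 0],
    [-1.5, 0.4, -12.95, 0, 0, 0],
    [-4, 1.2, -12.95, 0, 0, 0.01],
    [-7.5, 2.2, -12.95, 0, 0, 0.01],
    [-11, 3.2, -12.95, 0, 0, 0.02],
    [-14.5, 4.2, -12.95, 0, 0, 0.02],
    [-18, 5.2, -12.95, 0, 0, 0.025],
  ],
)

```text
clock: 18.12
eef_pos: [507.4, -225.9, 175.6]
eef_rot: [3.141, 0.0, 1.591]
wrist_force: [-0.1, 0.1, 0.4]
finger_gap: 9.8
```

servo_tool(
  series=[
    [-3.5, 1, 0, 0, 0, 0.004],
    [-7, 2, 0, 0, 0, 0.008],
    [-10.5, 3, 0, 0, 0, 0.012],
    [-14, 4, 0, 0, 0, 0.018],
    [-17, 4.9, 0, 0, 0, 0.024],
    [-18.44, 5.31, 0, 0, 0, 0.024],
    [-18.44, 5.31, 0, 0, 0, 0.024],
    [-18.44, 5.31, 0, 0, 0, 0.024],
    [-18.44, 5.31, 0, 0, 0, 0.024],
    [-18.44, 5.31, 0, 0, 0, 0.024],
  ],
)

```text
clock: 18.95
eef_pos: [564.1, -406.4, 175.5]
eef_rot: [3.141, 0.0, 1.568]
wrist_force: [-0.0, 0.0, -0.6]
finger_gap: 9.5
```

Run:
```python
from h import *
s,T,c=wrist();save(c,"w12.png");store(c,T,"w12.npz");print(s["eef_pos"],s["eef_rot"],s["clock"],s["finger_gap"],s["wrist_force"],s["moment"],s["joints"])
print(proj(c,[568.6,-366,74]))
t=camera("scene");save(t,"s12.png");store(t,T,"s12.npz");crop(t,"s12c.png",170,280,160,120,5)
```

```text
[ 564.06794544 -406.4192474   175.47107845] [3.14138388e+00 9.32044953e-05 1.56773325e+00] 18.95 9.53983550922661 [-0.04805312  0.02603862 -0.60660857] [-0.08892563  0.08139766 -0.01056758] [-6.77052902e-01  6.56222796e-01  1.07346205e+00  5.82109151e-05
  1.41168651e+00 -6.73999054e-01]
[324.08260852 186.80280709]
```

View pics/w12.png

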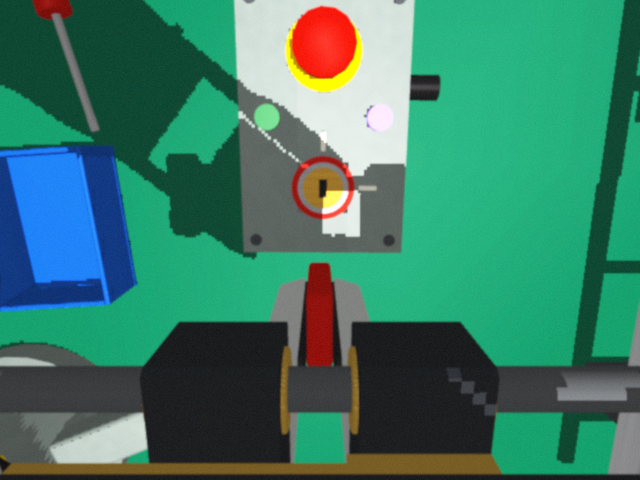

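View pics/s12c.png

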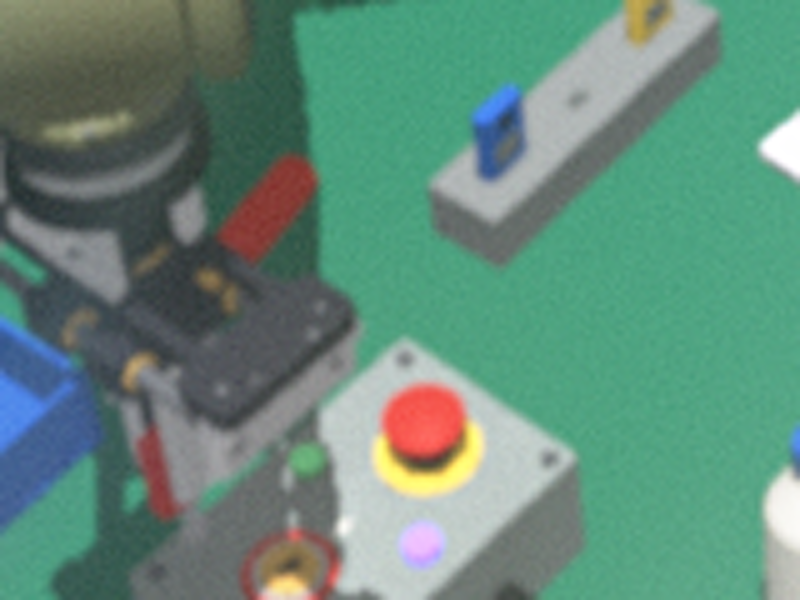

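Run:
```python
from h import *
c=dict(np.load("w12.npz"));crop(c,"w12c.png",280,140,90,90,8)
```

```text
(no output)
```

View pics/w12c.png

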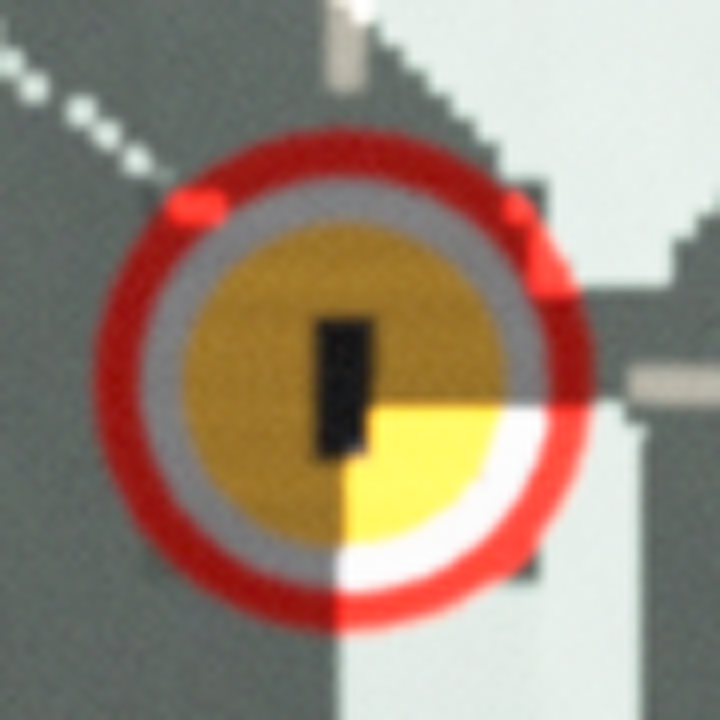

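Run:
```python
from h import *
c=dict(np.load("w12.npz"));T=c["T"]
def tl(p): return np.round(T[:3,:3].T@(p-T[:3,3]),1)
for uv in((322.4,187.8),(322.6,187.4)):
    p=onz(c,uv,74);print(p,tl(p))
for uv in((280+340/8,140+458/8),(280+346/8,140+322/8)): print(onz(c,uv,74))
# circle
for r in(300,330,355): p=onz(c,(319.3,r),T[2,3]+36.6);print("bow",tl(p))
p=onz(c,(319,263.5),T[2,3]-9.4);print("bow far-bottom edge?",tl(p))
p=onz(c,(319,280),T[2,3]+36.6);print("bow far-top edge?",tl(p))
crop(c,"w12d.png",270,250,110,120,6)
```

```text
[ 567.48229492 -366.65543967   74.        ] [ 39.8   3.3 101.5]
[ 567.61541131 -366.39150066   74.        ] [ 40.    3.4 101.5]
[ 567.5416582  -372.93445811   74.        ]
[ 568.05036859 -361.68728253   74.        ]
bow [ 13.    1.2 -36.6]
bow [  1.3   1.2 -36.6]
bow [ -8.7   1.2 -36.6]
bow far-bottom edge? [13.6  1.   9.4]
bow far-top edge? [ 20.5   1.1 -36.6]
```

View pics/w12d.png

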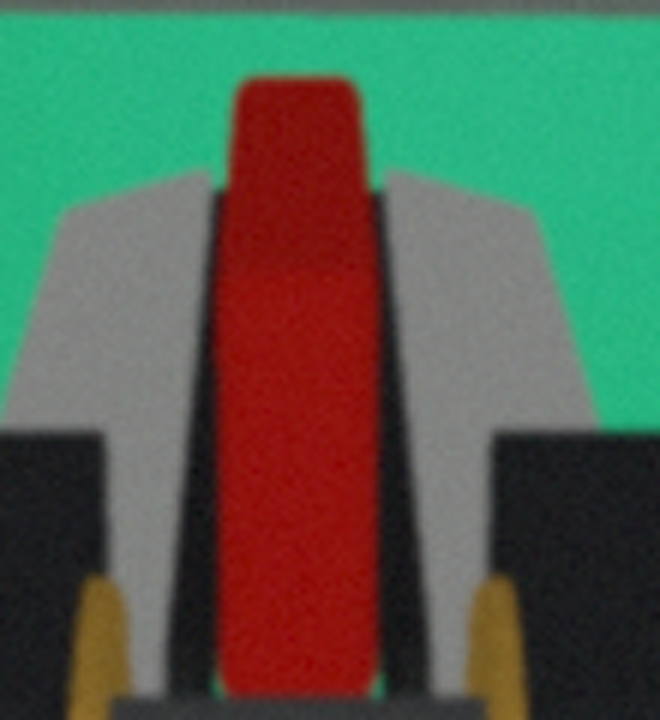

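Measured keyway: shift about +40 mm in tool x and +2.3 mm in tool y. Moving above it and lowering to just inside the mouth.

servo_tool(
  series=[
    [1, 0.06, 0, 0, 0, 0],
    [2.5, 0.15, 0, 0, 0, 0],
    [3.6, 0.22, 0, 0, 0, 0],
    [4, 0.23, 1, 0, 0, 0],
    [4, 0.23, 2.5, 0, 0, 0],
    [4, 0.23, 4, 0, 0, 0],
    [4, 0.23, 5, 0, 0, 0],
    [4, 0.23, 5.6, 0, 0, 0],
    [4, 0.23, 5.6, 0, 0, 0],
    [4, 0.23, 5.6, 0, 0, 0],
  ],
)

```text
clock: 19.88
eef_pos: [566.5, -367.5, 119.0]
eef_rot: [3.142, 0.0, 1.567]
wrist_force: [-0.7, 1.5, 0.4]
finger_gap: 10.1
```

Run:
```python
from h import *
s,T,c=wrist();store(c,T,"w13.npz");print(s["eef_pos"],s["eef_rot"],s["clock"],s["finger_gap"],s["wrist_force"],s["moment"])
crop(c,"w13.png",240,180,160,150,5)
t=camera("scene");store(t,T,"s13.npz");crop(t,"s13c.png",190,330,110,90,7)
```

```text
[ 566.54837137 -367.53790149  119.01423108] [3.14150480e+00 7.77644703e-05 1.56677529e+00] 19.8833 10.099311377714665 [-0.71575518  1.46326158  0.44716456] [-0.07765578  0.03610427 -0.01497082]
```

View pics/w13.png

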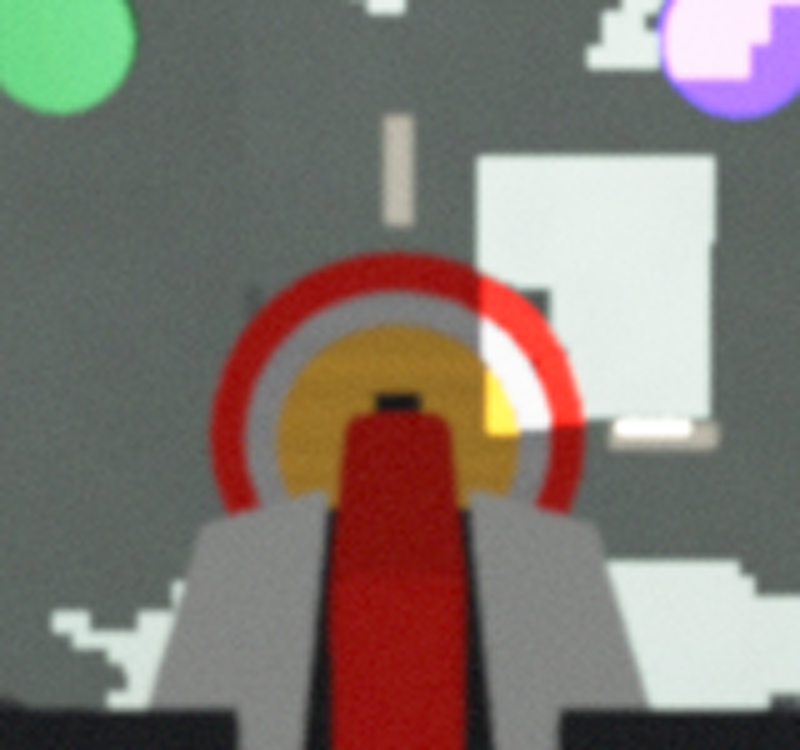

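View pics/s13c.png

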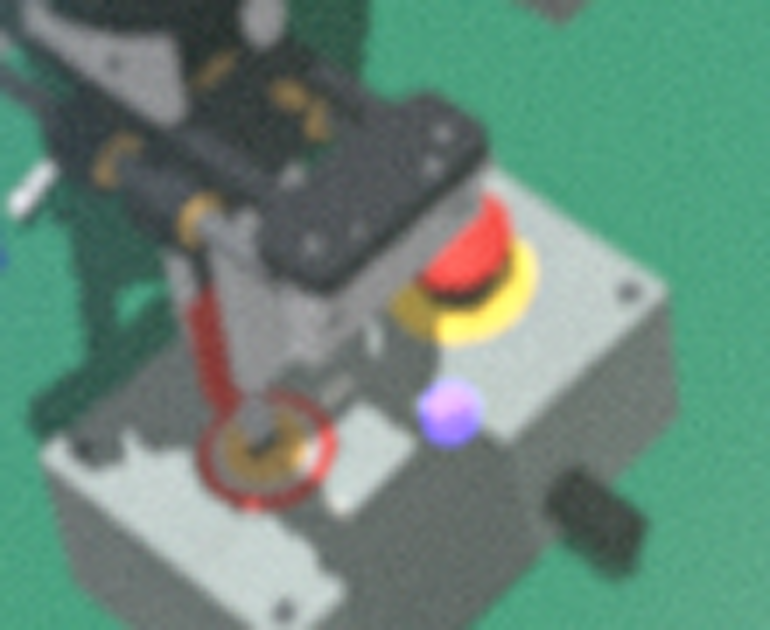

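Run:
```python
from h import *
c=dict(np.load("w13.npz"));T=c["T"]
def tl(p): return np.round(T[:3,:3].T@(p-T[:3,3]),2)
P=lambda x,y:((x+.5)/5+240-.5,(y+.5)/5+180-.5)
for uv in((397,393),): print(tl(onz(c,P(*uv),74)))
for a,b,n in(((277,420),(519,420),"brass lr"),((211,440),(583,440),"ring lr")): print(n,(tl(onz(c,P(*a),74))+tl(onz(c,P(*b),74)))/2)
print("brass top",tl(onz(c,P(398,323),74)),"ring top",tl(onz(c,P(398,252),70)))
d=dict(np.load("w12.npz"));T2=d["T"]
Q=lambda x,y:((x+.5)/8+280-.5,(y+.5)/8+140-.5)
for uv,z in(((343,320),74),((343,458),74),((345,222),74),((345,543),74),((345,128),70),((345,632),70)): print(np.round(onz(d,Q(*uv),z),1))
```

```text
[ 6.58  1.03 45.01]
brass lr [ 3.48   1.14  45.015]
ring lr [ 1.18   1.03  45.015]
brass top [14.51  1.14 45.01] ring top [21.64  1.14 49.01]
[ 567.5 -361.2   74. ]
[ 567.5 -372.6   74. ]
[ 567.7 -353.3   74. ]
[ 567.7 -379.8   74. ]
[ 567.7 -345.8   70. ]
[ 567.7 -388.    70. ]
```

servo_tool(
  series=[
    [0.06, 0, 0.2, 0, 0, 0],
    [0.06, 0, 0.4, 0, 0, 0],
    [0.06, 0, 0.6, 0, 0, 0],
    [0.06, 0, 0.7, 0, 0, 0],
    [0.06, 0, 0.8, 0, 0, 0],
    [0.06, 0, 0.9, 0, 0, 0],
    [0.06, 0, 1, 0, 0, 0],
    [0.06, 0, 1.1, 0, 0, 0],
    [0.06, 0, 1.2, 0, 0, 0],
    [0.06, 0, 1.2, 0, 0, 0],
  ],
)

```text
clock: 20.82
eef_pos: [566.4, -366.8, 106.6]
eef_rot: [-3.141, -0.0, 1.567]
wrist_force: [0.5, -0.2, -0.8]
finger_gap: 9.7
```

servo_tool(
  series=[
    [0, 0, 0.1, 0, 0, 0],
    [0, 0, 0.2, 0, 0, 0],
    [0, 0, 0.3, 0, 0, 0],
    [0, 0, 0.4, 0, 0, 0],
    [0, 0, 0.5, 0, 0, 0],
    [0, 0, 0.6, 0, 0, 0],
    [0, 0, 0.7, 0, 0, 0],
    [0, 0, 0.8, 0, 0, 0],
    [0, 0, 0.8, 0, 0, 0],
    [0, 0, 0.8, 0, 0, 0],
  ],
)

```text
clock: 21.65
eef_pos: [566.5, -366.9, 98.8]
eef_rot: [-3.141, -0.0, 1.567]
wrist_force: [0.3, -0.2, 0.0]
finger_gap: 9.9
```

No forces, tip about 13.6 mm in. Now past the pins with a small to-and-fro turn.

servo_tool(
  series=[
    [0, 0, 0.1, 0, 0, 0.04],
    [0, 0, 0.2, 0, 0, 0.07],
    [0, 0, 0.25, 0, 0, 0],
    [0, 0, 0.3, 0, 0, -0.07],
    [0, 0, 0.35, 0, 0, 0],
    [0, 0, 0.4, 0, 0, 0.07],
    [0, 0, 0.45, 0, 0, 0],
    [0, 0, 0.5, 0, 0, -0.07],
    [0, 0, 0.5, 0, 0, 0],
    [0, 0, 0.5, 0, 0, 0],
  ],
)

```text
clock: 22.48
eef_pos: [566.6, -366.8, 94.2]
eef_rot: [3.141, 0.0, 1.564]
wrist_force: [-0.8, 0.5, 2.8]
finger_gap: 9.6
```

Run:
```python
from h import *
s,T=tool();print(s["eef_pos"],s["eef_rot"],s["clock"],s["finger_gap"],s["wrist_force"],s["moment"])
```

```text
[ 566.58139597 -366.800054     94.18161517] [3.14132617e+00 3.03272297e-06 1.56377420e+00] 22.4833 9.578922891867292 [-0.84522888  0.51696196  2.80589966] [0.24112325 0.21997297 0.02541569]
```

servo_tool(
  series=[
    [0, 0, 0.1, 0, 0, 0.07],
    [0, 0, 0.2, 0, 0, 0],
    [0, 0, 0.25, 0, 0, -0.07],
    [0, 0, 0.3, 0, 0, 0],
    [0, 0, 0.35, 0, 0, 0.07],
    [0, 0, 0.4, 0, 0, 0],
    [0, 0, 0.45, 0, 0, -0.07],
    [0, 0, 0.5, 0, 0, 0],
    [0, 0, 0.5, 0, 0, 0.05],
    [0, 0, 0.5, 0, 0, 0],
  ],
)

```text
clock: 23.32
eef_pos: [566.9, -366.9, 89.8]
eef_rot: [3.14, 0.0, 1.564]
wrist_force: [1.6, 1.3, 3.3]
finger_gap: 9.9
```

Run:
```python
from h import *
s,T,c=wrist();print(s["eef_pos"],s["eef_rot"],s["clock"],s["finger_gap"],s["wrist_force"],s["moment"])
store(c,T,"w14.npz");crop(c,"w14.png",240,180,160,150,5)
```

```text
[ 566.86279715 -366.89797854   89.78432537] [3.14036833e+00 4.97420381e-04 1.56400074e+00] 23.3167 9.852368293308054 [1.61377565 1.32369721 3.26724738] [ 0.32758455 -0.33681824  0.00132029]
```

View pics/w14.png

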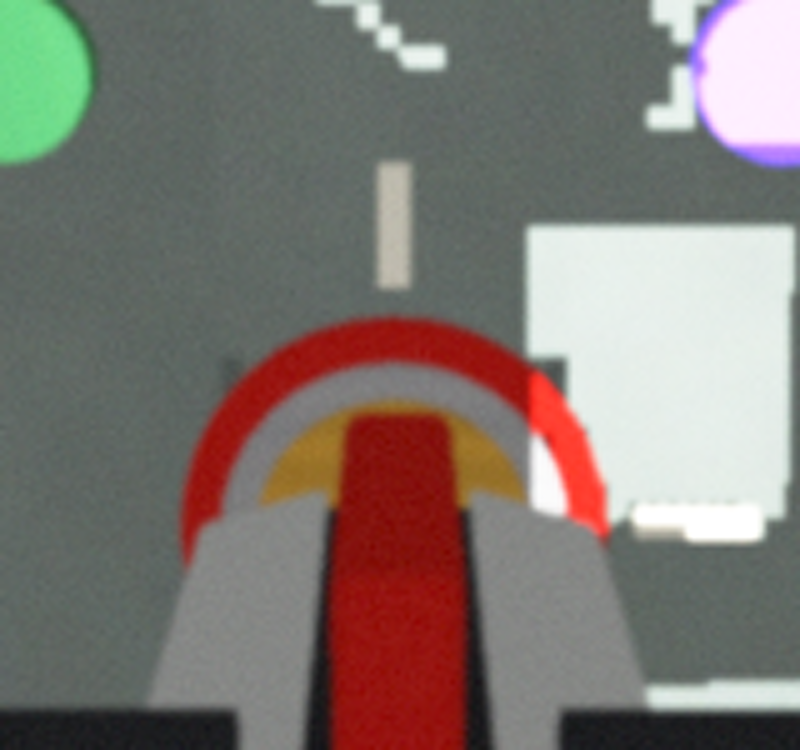

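The bow sits in the same place in the jaws (no slip), tip about 22.6 mm in. Continuing to the stop.

servo_tool(
  series=[
    [0, 0, 0.05, 0, 0, 0.06],
    [0, 0, 0.1, 0, 0, 0],
    [0, 0, 0.15, 0, 0, -0.06],
    [0, 0, 0.2, 0, 0, 0],
    [0, 0, 0.25, 0, 0, 0.06],
    [0, 0, 0.3, 0, 0, 0],
    [0, 0, 0.35, 0, 0, -0.06],
    [0, 0, 0.38, 0, 0, 0],
    [0, 0, 0.38, 0, 0, 0],
    [0, 0, 0.38, 0, 0, 0],
  ],
)

```text
clock: 24.2
eef_pos: [566.8, -367.0, 86.1]
eef_rot: [3.14, 0.001, 1.567]
wrist_force: [-1.1, 2.0, 7.2]
finger_gap: 9.5
```

Run:
```python
from h import *
s,T,c=wrist();print(s["eef_pos"],s["eef_rot"],s["clock"],s["finger_gap"],s["wrist_force"],s["moment"],s["joints"])
store(c,T,"w15.npz");crop(c,"w15.png",240,180,160,150,5)
```

```text
[ 566.8327629  -367.01819475   86.13194615] [3.14036804e+00 7.53404867e-04 1.56700717e+00] 24.2 9.520017871250364 [-1.10510524  2.0413963   7.1637875 ] [ 0.33343036  0.39948118 -0.02939323] [-6.28877060e-01  6.84301574e-01  1.23960313e+00  1.12667366e-04
  1.21625403e+00 -6.25127403e-01]
```

View pics/w15.png

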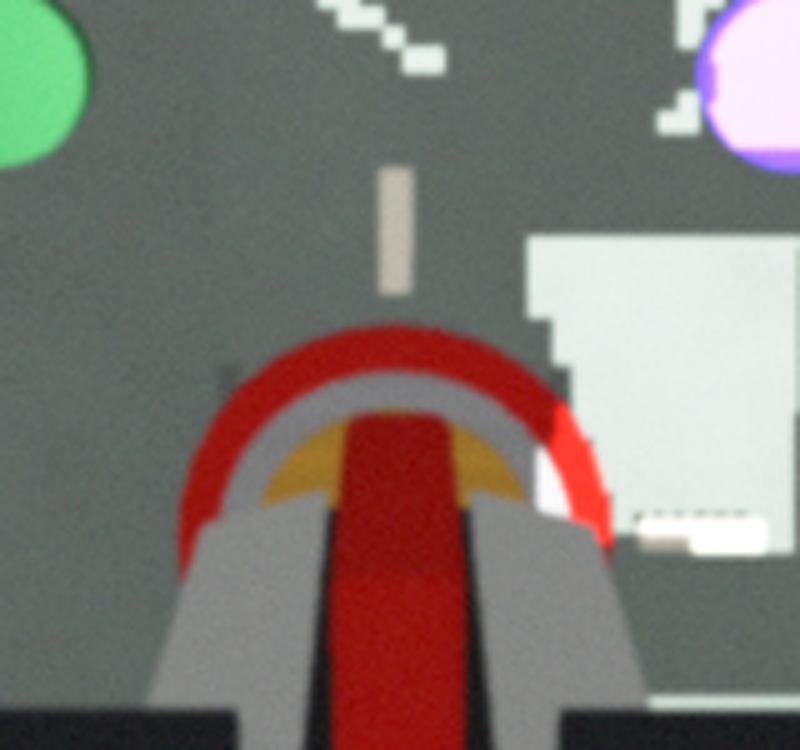

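Fully in (about 26.3 mm, 7 N against the stop). Turning clockwise (+rz).

servo_tool(
  series=[
    [0, 0, -0.02, 0, 0, 0],
    [0, 0, -0.04, 0, 0, 0.05],
    [0, 0, -0.04, 0, 0, 0.12],
    [0, 0, -0.04, 0, 0, 0.2],
    [0, 0, -0.04, 0, 0, 0.28],
    [0, 0, -0.04, 0, 0, 0.36],
    [0, 0, -0.04, 0, 0, 0.44],
    [0, 0, -0.04, 0, 0, 0.52],
    [0, 0, -0.04, 0, 0, 0.6],
    [0, 0, -0.04, 0, 0, 0.6],
  ],
)

```text
clock: 25.08
eef_pos: [566.5, -367.0, 85.7]
eef_rot: [3.141, 0.0, 0.963]
wrist_force: [-1.2, 0.7, 3.2]
finger_gap: 10.3
```

Run:
```python
from h import *
s,T,c=wrist();print(s["eef_pos"],s["eef_rot"],s["clock"],s["finger_gap"],s["wrist_force"],s["moment"])
store(c,T,"w16.npz");crop(c,"w16.png",220,180,200,150,4)
```

```text
[ 566.54987041 -366.9561888    85.7121194 ] [3.14121220e+00 6.27571940e-05 9.63494814e-01] 25.0833 10.284622926582264 [-1.20476133  0.69986677  3.24261848] [0.05451296 0.19358347 0.0647266 ]
```

View pics/w16.png

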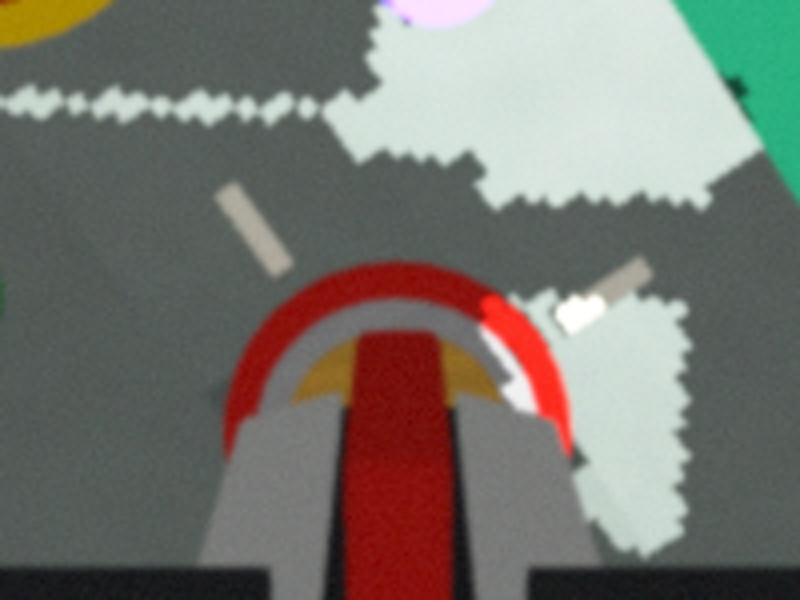

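Turning freely, the bow still square in the jaws. Continuing.

servo_tool(
  series=[
    [0, 0, 0, 0, 0, 0.1],
    [0, 0, 0, 0, 0, 0.2],
    [0, 0, 0, 0, 0, 0.3],
    [0, 0, 0, 0, 0, 0.4],
    [0, 0, 0, 0, 0, 0.5],
    [0, 0, 0, 0, 0, 0.6],
    [0, 0, 0, 0, 0, 0.7],
    [0, 0, 0, 0, 0, 0.8],
    [0, 0, 0, 0, 0, 0.88],
    [0, 0, 0, 0, 0, 0.95],
  ],
)

```text
clock: 25.97
eef_pos: [566.5, -367.0, 85.7]
eef_rot: [3.141, -0.0, 0.016]
wrist_force: [-0.6, 0.1, 3.8]
finger_gap: 10.0
```

servo_tool(
  series=[
    [0, 0, 0, 0, 0, 0.01],
    [0, 0, 0, 0, 0, 0.02],
    [0, 0, 0, 0, 0, 0.02],
    [0, 0, 0, 0, 0, 0.02],
    [0, 0, 0, 0, 0, 0.02],
    [0, 0, 0, 0, 0, 0.02],
    [0, 0, 0, 0, 0, 0.02],
    [0, 0, 0, 0, 0, 0.02],
    [0, 0, 0, 0, 0, 0.02],
    [0, 0, 0, 0, 0, 0.02],
  ],
)

```text
clock: 26.8
eef_pos: [566.5, -367.0, 85.7]
eef_rot: [3.141, -0.0, -0.0]
wrist_force: [-0.6, 0.1, 5.8]
finger_gap: 9.9
```

Run:
```python
from h import *
s,T,c=wrist();print(s["eef_pos"],s["eef_rot"],s["clock"],s["finger_gap"],s["wrist_force"],s["moment"])
store(c,T,"w17.npz");crop(c,"w17.png",220,180,200,150,4)
t=camera("top");store(t,T,"t17.npz");crop(t,"t17.png",230,130,130,97,6)
t=camera("scene");store(t,T,"s17.npz");save(t,"s17.png");crop(t,"s17c.png",330,190,110,82,7)
```

```text
[ 566.50166165 -367.00724573   85.71303693] [ 3.14126847e+00 -2.03874931e-04 -1.24729900e-04] 26.8 9.915447095090018 [-0.64287977  0.07620732  5.80566192] [0.00423217 0.46737584 0.0423581 ]
```

View pics/w17.png

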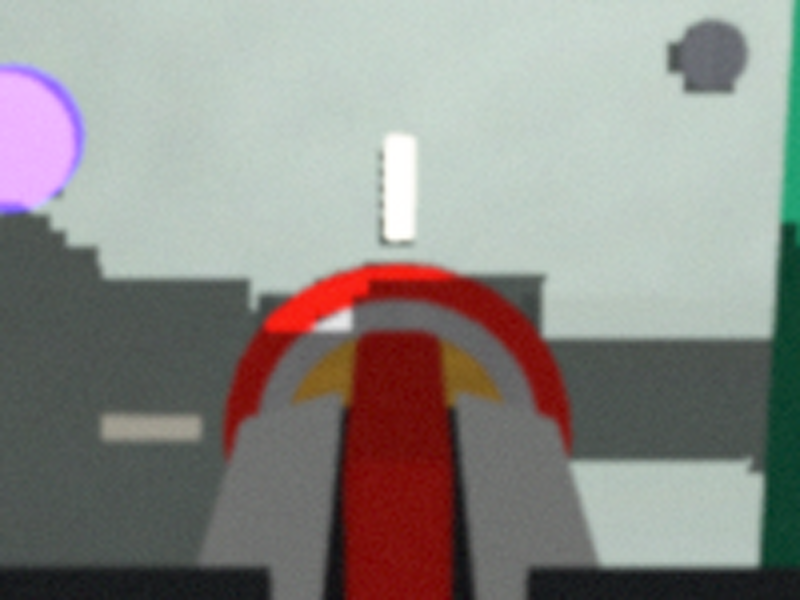

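View pics/t17.png

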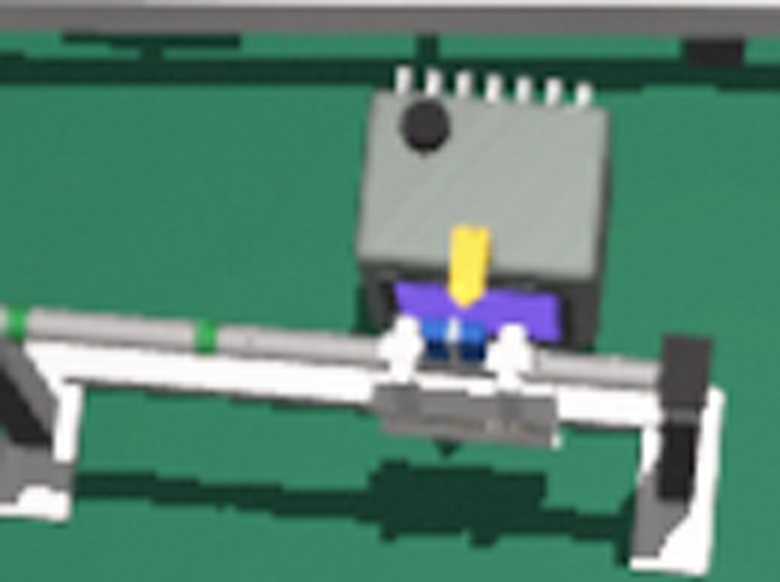

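View pics/s17.png

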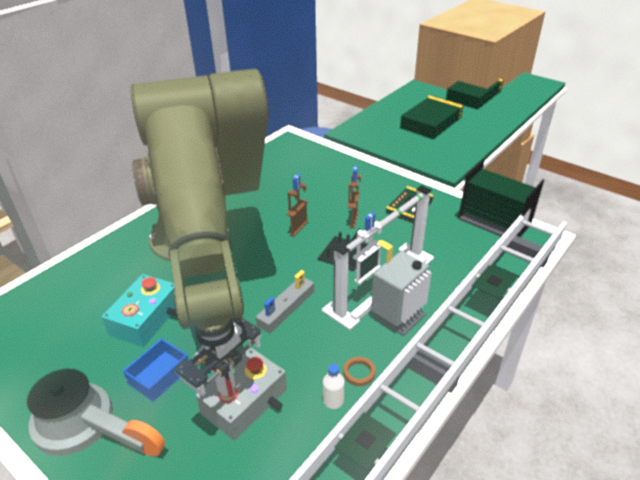

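The jaws are turned 1.567 rad with the bow still square between the pads ((319,245) in the wrist frame). The carrier is unchanged at the pointer (line (306,184), tip (307,181) in the top frame), and the bystanders are in place. Handing in.

Run:
```python
from cell import sign_off,read_state
print(sign_off()); s=read_state();print(s["clock"],s["eef_rot"],s["finger_gap"],s["wrist_force"])
```

```text
the job is handed in; nothing more can be done
None
the job is handed in; nothing more can be done
```

I finished the job and handed it in at about 27 s; the interface gave no verdict.

- **Carrier:** I took the aluminium carrier out of the rack and hooked it on at about y = +100 mm of the stand. I then slid it along the bar without lifting and let go. The wrist and top views put its centre line 1.1 to 1.3 mm past the pointer. A later top view showed it hanging unchanged.
- **Red key:** I took the red key from the middle slot and pushed it in past the pins with small to-and-fro turns. It went in about 26 mm, reckoned from the gripper height, and stopped there with 3 to 7 N on the wrist.
- **Turn:** The jaws turned 1.567 rad clockwise. Allowing for the 0.1 rad of key play, the plug should be at about 1.46 rad or more, but I could not read it directly. The bow had not slipped in the grip (50 N, 9.9 mm gap), and the arm was still holding it turned when I handed in.
- **Checks that disagreed:** The cameras differed by 3 to 4 mm on where the bar lies across. I used the wrist view corrected by about 1 mm, and the contact forces while hooking on and inserting agreed with it.
- **Bystanders:** In the last scene view I saw none of the other keys or bystanders moved. I only looked; I did not measure them.

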